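# Change the batch in the blank-drying cabinet

### The arm

A 6-joint arm with a two-finger parallel gripper is mounted at the origin on the work surface. World frame = base frame: x ahead of the robot, y to its left, z up, the work surface at z = 0. Lengths are in mm, angles in rad, forces in N, time in s.
With the tool pointing down it reaches from about 350 to 875 mm from the base axis. Payload 4.2 kg.
Tool frame: the origin (TCP) lies midway between the tips of the shut fingers; the grasp point (between the pads) lies 19 mm behind it; z points along the fingers, y is the direction in which the jaws open and shut (so a half turn about z gives the same grasp; the last joint's range is limited). The gripper opens to 85 mm and grips with 20 to 120 N. Pads are 22 mm wide; open, the fingers measure 114 mm over their backs; the gripper's body (76 mm by 85 mm) begins 54 mm behind the grasp point. The pads swing forward as they close: fully open they stand 13 mm farther back than shut.
Start: joints at [-0.978, 0.385, 0.008, 0, -1.194, -0.259], TCP at [204.787, -590.476, 231.312] pointing down, gripper open.
Joint ranges: [-3.14, 3.14], [-1.21, 2.06], [-1.07, 1.41], [-3.16, 2.05], [-2.99, -0.16], [-3.1, 3.1]. Speed limits (rad/s): [2.79, 2.79, 3.14, 3.14, 3.14, 3.14].

### API

Orientations are given as a unit quaternion [x, y, z, w].
In Python, from bench import arm, eyes, nets gives the robot as it stands.
- The arm moves only by the tool jog_arm, never from a script. Its argument "rows" is a list of rows, each a list of 3 entries, a list of its own where there are three numbers: the shift along the tool's x, y, z in cm, then the turn, a rotation vector about the tool's x, y, z in degrees, then the finger opening in cm, from 0 to 8.54. In form: [[[x, y, z], [ax, ay, az], jaw], ...]. A call has 1 to 10 rows; each row shifts and turns the commanded pose from where the row before left it, along the tool's axes as they then stand; what a row does not reach is not made up. A row lasts 1/8 s, in which the tool goes at most 62.5 mm and 10.7 degrees, less where a joint would pass 70% of its speed; a pose out of reach is approached as far as the arm can. A call with a gripper value outside its range is refused whole. The fingers move at their own pace and stop on an object; the grip force is fixed at half the most. Time passes only in rows, so rows that do not move let the fingers close. It gives the time, the measured TCP pose, the force and the opening at its end, in the units of the state.
- arm.read_state(): the state, without advancing time (a new reading comes with each control period).
- eyes.get_image(name): name is "side" or "top"; returns the picture (480x640x3 uint8, red, green, blue); there is no depth.
- eyes.camera_model(name): a dict with "K" (3x3 intrinsics, pixels), "rvec" (rotation vector, rad) and "tvec" (3), from world to camera coordinates, as OpenCV has them. Camera axes: x right, y down, z forward; pixel columns grow to the right and rows downward; lengths in mm; the calibration is good to about 2 mm. A picture is of the moment at which its call begins. camera_model takes no time and is no camera call.
- arm.job_done(): hands the job in, once; it reports no verdict.
Trained networks look in the newest picture that a camera, given by its name, has taken for a name from the list of things; names that differ only in an ending like _2 or _b are one class to them, and where a whole thing is asked for, a point or a joint stands for the part that bears it (a point fixed in the world has none). Each returns a list of dicts, best first, with "conf" (0 to 1); they miss things now and then, are a little off and sometimes report something else, mostly with a low value. They report only what shows in the picture. A call takes as long as a camera call. They do not tell look-alikes from the thing itself.
- nets.boxes_of(camera, name): "position" ([column, row] as shares, 0 to 1, of the picture: columns of its width, rows of its height, amid what is visible of it).
The state is a dict: "clock": time; "joints": joint angles; "joint_vel": joint speeds; "joint_efforts": joint torques, N m; "position": TCP position; "ee_rot": TCP orientation; "contact_force": force on the tool from outside, world axes, zero at the start; "wrist_torque": the same for the moment, N m; "gripper_width": finger opening in mm.
Only numpy, scipy, OpenCV 4.12 (cv2) and the standard library are available. Lean on these libraries where they do the work, as an engineer would, in place of code of your own. Each camera call takes 0.05 s, during which the arm holds its last target.

### The job

Change the batch in the drying cabinet: swing the roof vent's lever fully shut and keep it shut for as long as the tray is out, pull the tray out to its stop, move every dried blank from the tray into the wooden crate, and stand every green blank from the bench on the tray, one to a bay between the laths; all blanks stand flat, rim down and tenon up. Then push the tray fully home and set the vent lever in line with the brass marker on its quadrant. Leave the gouge, the lidded box, the wax tin and the sanding block where they are.

Things in the scene. Friction and masses are not known exactly. Their poses are not given: they have to be found in the camera images.
- dryer: bench-top drying cabinet of plywood on a grey fan-heater base, fixed to the bench: 344 mm wide (y), 290 mm deep (x), 186 mm high. Origin: bottom centre of its front face; x points from the front face into the cabinet, y to the left seen from the robot, z up. The roof carries the vent; the tray is the only moving part in the front
- tray (a joint): slide of the tray, m: 0 fully home, 0.155 at its stop, pulled straight out of the cabinet front (the dryer's -x). About 2 N of friction, no spring. Front panel 334 mm wide and 16 mm thick, its top 178 mm above the bench; floor of the tray 100 mm above the bench; side walls rise 18 mm and the laths 15 mm above that floor. When home its blanks are hidden under the roof
- tray_handle (a point): middle of the tray's straight steel bar handle: bar along the dryer's y, 120 mm long, 11 mm thick, 152 mm above the bench, 35 mm in front of the tray's front panel. It can be pinched from above, fingers closing along the dryer's x. Moves with the tray
- bay0 (a point): centre of the floor of the tray's left bay seen from the robot; the bay is 98 mm wide (y) and 121 mm deep (x) between 15 mm high laths (the front panel closes it towards the robot). Moves with the tray; axes as the dryer's; with the tray at its stop it lies 94 mm in front of the cabinet's front face
- bay1 (a point): centre of the floor of the tray's middle bay seen from the robot; the bay is 98 mm wide (y) and 121 mm deep (x) between 15 mm high laths (the front panel closes it towards the robot). Moves with the tray; axes as the dryer's; with the tray at its stop it lies 94 mm in front of the cabinet's front face
- bay2 (a point): centre of the floor of the tray's right bay seen from the robot; the bay is 98 mm wide (y) and 121 mm deep (x) between 15 mm high laths (the front panel closes it towards the robot). Moves with the tray; axes as the dryer's; with the tray at its stop it lies 94 mm in front of the cabinet's front face
- vent (a joint): turn of the roof vent's lever about its upright pin, rad: 0 fully shut (at its stop, lever pointing to the robot and 45 degrees to the left), 1.571 fully open (45 degrees to the right); it grows as the lever swings counter-clockwise seen from above, halfway it points straight out of the cabinet's front. Stiff: it takes about 2 N at the grip and stays where it is left
- vent_grip (a point): point on the axis of the lever's upright black grip, 95 mm from the pin: the grip is a cylinder 22 mm across standing from 10 to 60 mm above the roof, this point 46 mm above the roof (232 mm above the bench). x points from the pin outwards along the lever, z up. Below the grip the flat steel lever lies 8 to 13 mm above the roof
- vent_hinge (a point): centre of the vent's pin at roof height (186 mm above the bench), 105 mm behind the cabinet's front face and 50 mm left of its middle; x points along the lever
- marker (a joint): angle of the brass marker clip on the vent's quadrant, rad, counted exactly as the vent lever's angle: the lever is in line with the marker when the two joint values are equal. Leave it as it is set; the clip is 24 mm wide, so it shows on both sides of the lever, and stands 9 mm above the roof, under the path of the lever, which passes over it freely
- marker_tip (a point): outer end of the brass marker, 83 mm from the pin; x points from the pin outwards
- crate: open wooden crate fixed to the bench: 250 mm long (x) by 136 mm wide (y), 45 mm high, walls 8 mm, floor 8 mm thick. Origin: centre of its underside. Takes two blanks side by side along its length
- dry0: dried blank, on the tray at the start; a rough-turned bowl blank of pale wood standing rim down: 84 mm across at the rim, narrowing to about 60 mm at a shoulder 40 mm up, with a plain round chucking tenon 44 mm across and 24 mm high on top (64 mm tall in all, about 140 g). Grip it by the tenon. Origin: centre of the rim face it stands on, z up towards the tenon
- dry1: dried blank, on the tray at the start; a rough-turned bowl blank of pale wood standing rim down: 84 mm across at the rim, narrowing to about 60 mm at a shoulder 40 mm up, with a plain round chucking tenon 44 mm across and 24 mm high on top (64 mm tall in all, about 140 g). Grip it by the tenon. Origin: centre of the rim face it stands on, z up towards the tenon
- dry2: dried blank, on the tray at the start; a rough-turned bowl blank of pale wood standing rim down: 84 mm across at the rim, narrowing to about 60 mm at a shoulder 40 mm up, with a plain round chucking tenon 44 mm across and 24 mm high on top (64 mm tall in all, about 140 g). Grip it by the tenon. Origin: centre of the rim face it stands on, z up towards the tenon
- green0: green (undried) blank, on the open bench to the left at the start; a rough-turned bowl blank of pale wood standing rim down: 84 mm across at the rim, narrowing to about 60 mm at a shoulder 40 mm up, with a plain round chucking tenon 44 mm across and 24 mm high on top (64 mm tall in all, about 140 g). Grip it by the tenon. Origin: centre of the rim face it stands on, z up towards the tenon
- green1: green (undried) blank, on the open bench to the left at the start; a rough-turned bowl blank of pale wood standing rim down: 84 mm across at the rim, narrowing to about 60 mm at a shoulder 40 mm up, with a plain round chucking tenon 44 mm across and 24 mm high on top (64 mm tall in all, about 140 g). Grip it by the tenon. Origin: centre of the rim face it stands on, z up towards the tenon
- green2: green (undried) blank, on the open bench to the left at the start; a rough-turned bowl blank of pale wood standing rim down: 84 mm across at the rim, narrowing to about 60 mm at a shoulder 40 mm up, with a plain round chucking tenon 44 mm across and 24 mm high on top (64 mm tall in all, about 140 g). Grip it by the tenon. Origin: centre of the rim face it stands on, z up towards the tenon
- gouge: turning gouge lying on the bench to the right, 385 mm long, dark handle 32 mm thick; leave alone. Origin under its ferrule, x along the steel
- lidded_box: finished turned box with a knobbed lid, 74 mm across, 80 mm tall; leave alone. Origin: centre of its underside
- wax_tin: steel tin, 76 mm across, 60 mm tall; leave alone. Origin: centre of its underside
- sanding_block: cork sanding block 110 x 60 x 32 mm; leave alone. Origin: centre of its underside
Things that resemble listed ones, but are neither listed nor needed, are in the scene too. What is shaped like the green0 but blue or purple is not meant.

How it is judged:
By the outcome, as a careful person would: the job done as asked, in the order asked, and still so for the second after the job is handed in, with the robot touching nothing.
Of dry0, dry1, dry2 only 1 to 2 are there at a start; the rules pass over those that are not, and their reading is None.
Of green0, green1, green2 only 2 to 3 are there at a start; the rules pass over those that are not, and their reading is None.
At some moment in a run one of green0, green1, green2, dry0, dry1, dry2 may be knocked a few centimetres aside while the robot is not near it.
It also fails if it takes over 210 s, if anything falls off the work surface, if the arm or the gripper's body presses on something with over 40 N, if the wrist force passes 120 N, or if a joint passes its speed limit or range.

## Working session

There is one attempt and no reset: what is moved stays moved. The work goes in short steps, Python scripts to look and compute and a tool call to move; the robot and the scene stay as the last step left them, time stands still between calls to the robot, and variables do not carry over. Pictures are saved under pics/ and viewed, and the job is handed in when it is done.

Besides the shell and the picture viewer there is one more tool, called after "Call:" as name(argument=value, ...) on one line, values as JSON. jog_arm: Moves the arm, as the interface text tells. Its arguments: {"type":"object","properties":{"rows":{"type":"array","items":{"type":"array"}}},"required":["rows"]}

```bash
ls -la; mkdir -p pics; python3 - <<'E'
from bench import arm, eyes, nets
import cv2
print(arm.read_state())
for n in ("side","top"):
    im=eyes.get_image(n); cv2.imwrite(f"pics/{n}0.png",im[:,:,::-1]); print(n,eyes.camera_model(n))
E
```

```text
total 12
drwxr-xr-x  3 agent agent 4096 Dec  6 18:56 .
drwxr-xr-x 23 root  root  4096 Dec  6 18:55 ..
drwxr-xr-x  2 agent agent 4096 Dec  6 18:56 pics
{'clock': 0.0, 'joints': array([-9.78394130e-01,  3.85562858e-01,  6.63519814e-03, -4.99793696e-04,
       -1.19401938e+00, -2.58618403e-01]), 'joint_vel': array([ 1.24639580e-04,  9.50408084e-05,  8.41102109e-04, -1.06298697e-03,
       -7.13307412e-04,  1.66271991e-04]), 'joint_efforts': array([-8.69290943e-04, -3.92286265e+01,  1.88408464e+01,  4.18639138e+00,
       -4.61252770e-03,  4.60739457e-06]), 'position': array([ 204.59935191, -589.94246207,  230.22134148]), 'ee_rot': array([-1.66027224e-01,  9.86120556e-01,  1.07534142e-03, -2.32334245e-04]), 'contact_force': array([-0.15664671,  1.0373022 , -0.26223515]), 'wrist_torque': array([-0.01517398, -0.00670759, -0.00082875]), 'gripper_width': 85.23463943240476}
side {'K': array([[535.8997418 ,   0.        , 314.81171126],
       [  0.        , 535.8997418 , 244.92540387],
       [  0.        ,   0.        ,   1.        ]]), 'rvec': array([ 0.57679079, -2.55291566,  1.29128891]), 'tvec': array([ 410.77108078,  284.62404258, 1146.40156832])}
top {'K': array([[550.41533123,   0.        , 326.96931655],
       [  0.        , 550.41533123, 230.99542723],
       [  0.        ,   0.        ,   1.        ]]), 'rvec': array([ 2.10337844, -2.12281786,  0.18120435]), 'tvec': array([ -35.50697831,  518.07973683, 1623.06632446])}
```

View pics/side0.png

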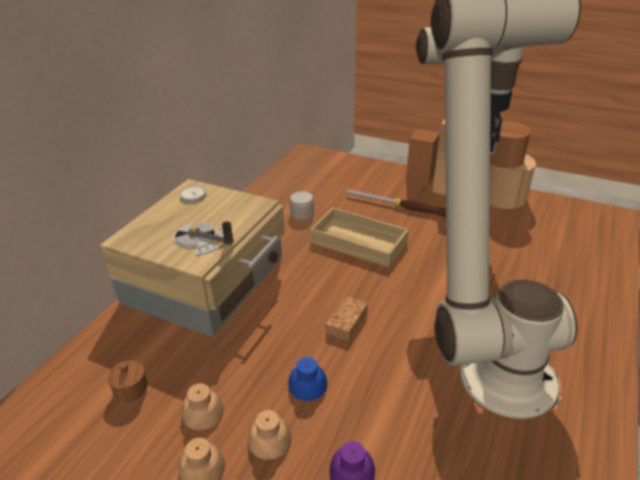

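View pics/top0.png

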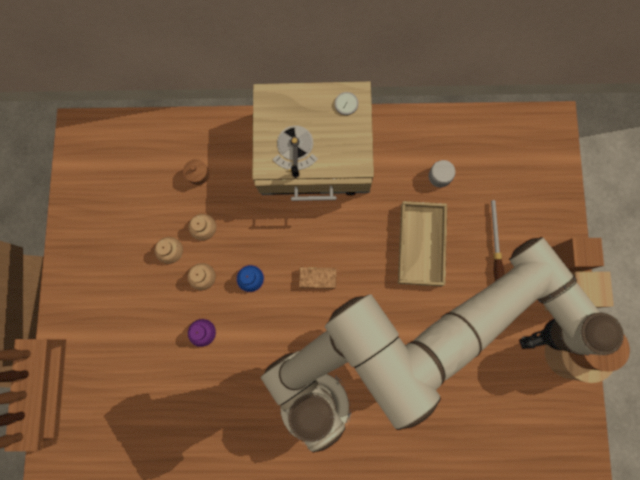

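```bash
cat > h.py <<'E'
import numpy as np, cv2
from scipy.spatial.transform import Rotation as R
from bench import arm, eyes, nets
def cam(n):
    m=eyes.camera_model(n); return np.array(m["K"]),R.from_rotvec(np.array(m["rvec"]).ravel()).as_matrix(),np.array(m["tvec"]).ravel()
def proj(n,p):
    K,Rm,t=cam(n); q=K@(Rm@np.asarray(p,float)+t); return q[:2]/q[2]
def ray(n,u,v,z):
    K,Rm,t=cam(n); d=Rm.T@np.linalg.solve(K,[u,v,1.]); c=-Rm.T@t
    return c+d*(z-c[2])/d[2]
def tri(uva,uvb):  # side, top
    A=[];b=[]
    for n,(u,v) in (("side",uva),("top",uvb)):
        K,Rm,t=cam(n); d=Rm.T@np.linalg.solve(K,[u,v,1.]); d/=np.linalg.norm(d); c=-Rm.T@t
        P=np.eye(3)-np.outer(d,d); A.append(P); b.append(P@c)
    x=np.linalg.lstsq(np.vstack(A),np.hstack(b),rcond=None)[0]; return x
def snap(n,f,crop=None,scale=1):
    im=eyes.get_image(n)
    o=im[:,:,::-1].copy()
    if crop: o=o[crop[1]:crop[3],crop[0]:crop[2]]
    if scale!=1: o=cv2.resize(o,None,fx=scale,fy=scale,interpolation=cv2.INTER_CUBIC)
    cv2.imwrite(f"pics/{f}.png",o); return im
def find(n,name):
    return [(round(d["position"][0]*640,1),round(d["position"][1]*480,1),round(d["conf"],2)) for d in nets.boxes_of(n,name)]
E
python3 - <<'E'
from h import *
for name in ["green0","dry0","tray_handle","vent_grip","vent_hinge","marker_tip","crate","dryer","lidded_box","wax_tin","sanding_block","gouge"]:
    for n in ("side","top"): print(name,n,find(n,name))
E
```

```text
green0 side [(202.3, 459.1, 0.78), (309.2, 381.4, 0.76), (198.4, 409.9, 0.73), (352.2, 463.3, 0.59), (266.2, 434.7, 0.56)]
green0 top [(166.4, 248.5, 0.94), (247.0, 279.4, 0.69), (200.9, 329.8, 0.66), (200.2, 225.8, 0.6), (201.1, 277.2, 0.55)]
dry0 side []
dry0 top []
tray_handle side [(246.7, 259.4, 0.9)]
tray_handle top [(312.6, 181.8, 0.56), (316.9, 276.4, 0.46)]
vent_grip side [(205.5, 235.0, 0.8)]
vent_grip top [(292.0, 144.7, 0.92)]
vent_hinge side []
vent_hinge top [(295.5, 142.2, 0.78)]
marker_tip side [(128.8, 383.2, 0.68)]
marker_tip top [(295.2, 143.0, 0.38)]
crate side [(359.0, 236.0, 0.72)]
crate top [(422.1, 245.4, 0.75)]
dryer side [(197.5, 253.0, 0.82)]
dryer top [(314.9, 139.4, 0.76)]
lidded_box side [(126.5, 381.3, 0.93)]
lidded_box top [(196.6, 172.3, 0.59)]
wax_tin side [(300.7, 206.1, 0.81), (222.8, 243.5, 0.7)]
wax_tin top [(443.4, 173.7, 0.7)]
sanding_block side [(344.3, 317.1, 0.8)]
sanding_block top [(317.2, 278.4, 0.72), (193.3, 170.8, 0.2)]
gouge side [(407.7, 201.1, 0.86)]
gouge top [(496.7, 248.7, 0.74), (314.3, 183.3, 0.32)]
```

The side view shows the dryer at left (197,253) and three pale green blanks at (201,406), (201,462) and (268,434). The blue and purple decoys are at (307,380) and (352,465). The top view shows the same, with the greens at (202,227), (168,250) and (201,277), and the lever pointing roughly straight out at (296,168). I'll zoom in next.

```bash
python3 - <<'E'
import cv2
a=cv2.imread("pics/top0.png"); cv2.imwrite("pics/top0c.png",cv2.resize(a[70:215,240:390],None,fx=4,fy=4,interpolation=cv2.INTER_CUBIC))
a=cv2.imread("pics/side0.png"); cv2.imwrite("pics/side0c.png",cv2.resize(a[175:330,100:300],None,fx=3.8,fy=3.8,interpolation=cv2.INTER_CUBIC))
E
```

```text
(no output)
```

View pics/top0c.png

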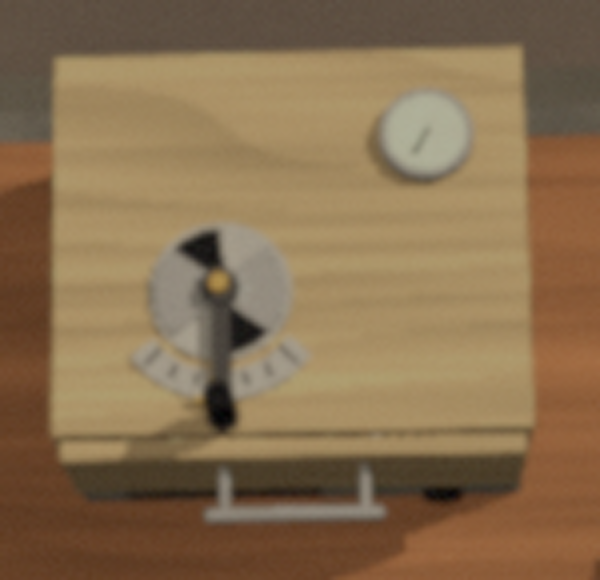

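View pics/side0c.png

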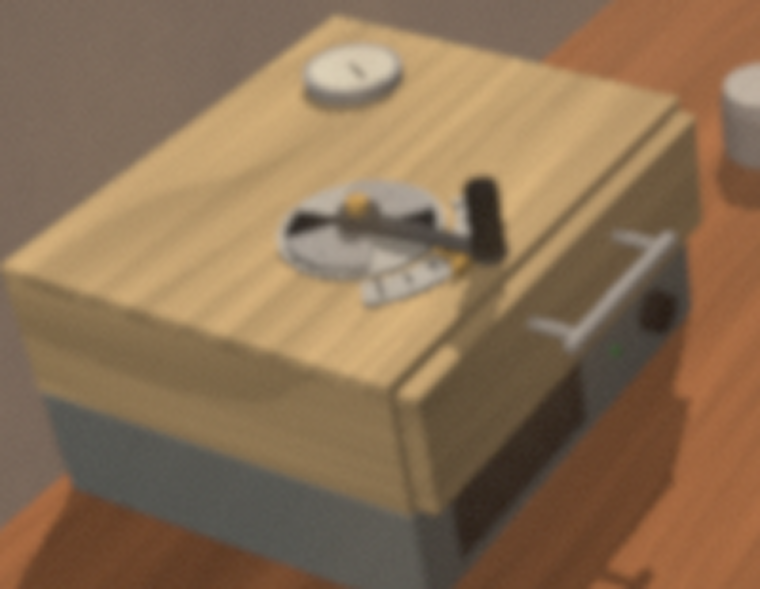

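Top crop: roof corners at about (54,58), (522,47), (533,430) and (51,436), pin at (218,283) and lever straight out. In the side crop, brass shows on both sides of the lever, near (460,215) and (458,260). Next I'll fit the dryer pose and locate the other objects.

```bash
python3 - <<'E'
from h import *
from scipy.optimize import least_squares
loc=np.array([[290,172,186],[290,-172,186],[0,-172,186],[0,172,186]],float)
ct=np.array([[54,58],[522,47],[533,429],[51,436]],float); ct=(ct+.5)/4-.5+[240,70]
cs=np.array([[5,268],[337,15],[682,98],[393,388]],float); 
cs=(cs+.5)/3.8-.5+[100,175]
# side corners: back-left, back-right, front-right, front-left
for a,b in zip(cs,ct): print(tri(a,b).round(1))
def W(p,l):
    c,s=np.cos(p[2]),np.sin(p[2]); return np.array([p[0]+c*l[0]-s*l[1],p[1]+s*l[0]+c*l[1],l[2]])
def res(p):
    r=[]
    for l,a,b in zip(loc,cs,ct): r+=[*(proj("side",W(p,l))-a),*(proj("top",W(p,l))-b)]
    return np.array(r)
s=least_squares(res,[500,0,0]); print(s.x.round(4), s.fun.round(1))
p=s.x
for nm,l in dict(hinge=[105,50,186],handle=[-51,0,152]).items():
    w=W(p,l); print(nm,w.round(1),proj("side",w).round(1),proj("top",w).round(1))
# handle check
ht=(np.array([295,513])+.5)/4-.5+[240,70]; hs=(np.array([622,290])+.5)/3.8-.5+[100,175]
print("handle tri",tri(hs,ht).round(1), hs,ht)
gt=(np.array([217,388])+.5)/4-.5+[240,70]; gs=(np.array([482,186])+.5)/3.8-.5+[100,175]
print("grip",tri(gs,gt).round(1))
np.save("dry.npy",p)
E
```

```text
[931.9 169.9 184.3]
[ 935.  -173.3  186.3]
[ 644.2 -174.6  186.4]
[642.6 166.9 185.4]
[ 6.427504e+02 -4.533200e+00  1.040000e-02] [-1.4 -0.7  0.3  1.  -0.4 -0.   0.3  0.7 -0.4 -0.4  0.9  0.5 -1.1 -0.2
  0.3  1.5]
hinge [747.2  46.6 186. ] [195.4 235.4] [295.2 143.9]
handle [591.8  -5.1 152. ] [263.8 251.2] [313.9 199.1]
handle tri [594.   -4.3 152.9] [263.31578947 250.94736842] [313.375 197.875]
grip [657.1  43.8 244.1]
```

```bash
python3 - <<'E'
import cv2
a=cv2.imread("pics/top0.png"); cv2.imwrite("pics/top0g.png",cv2.resize(a[150:350,140:340],None,fx=3,fy=3,interpolation=cv2.INTER_CUBIC))
cv2.imwrite("pics/top0k.png",cv2.resize(a[190:300,380:520],None,fx=4,fy=4,interpolation=cv2.INTER_CUBIC))
a=cv2.imread("pics/side0.png"); cv2.imwrite("pics/side0g.png",cv2.resize(a[340:480,100:380],None,fx=2.8,fy=2.8,interpolation=cv2.INTER_CUBIC))
E
```

```text
(no output)
```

View pics/top0g.png

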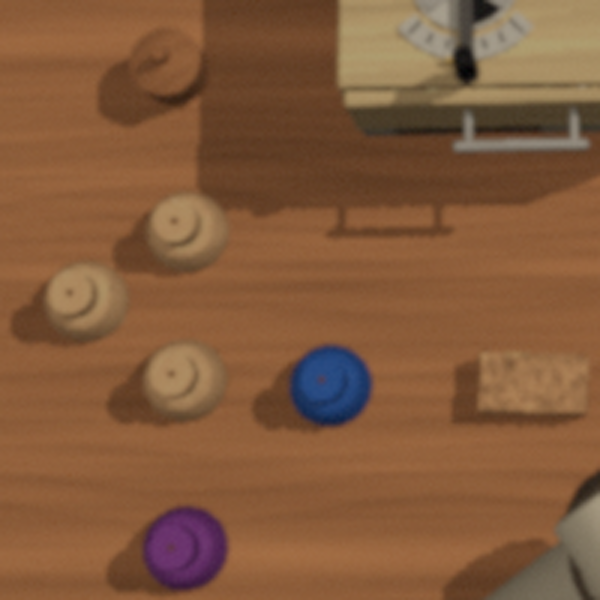

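View pics/top0k.png

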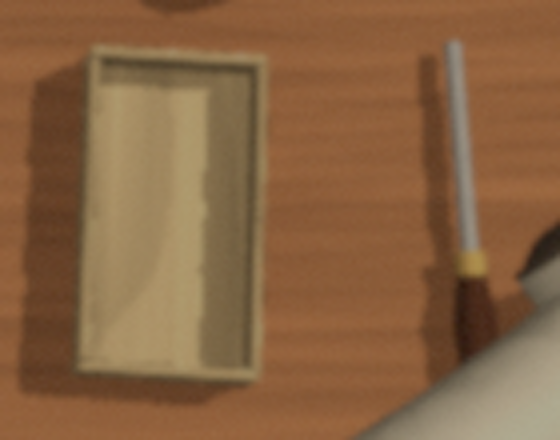

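View pics/side0g.png

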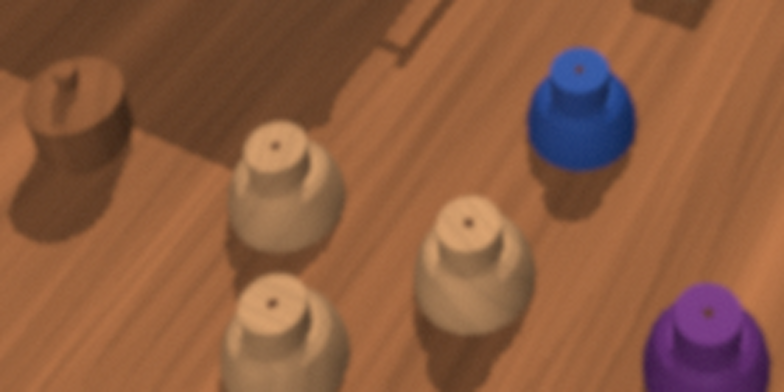

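All tenon tops carry a centre dot. In the top crop these are A(175,221), B(70,293) and C(172,374). In the side crop they are A(276,146), B(272,303) and C(468,222). The crate corners are visible too.

```bash
python3 - <<'E'
from h import *
T=lambda p:(np.array(p)+.5)/3-.5+[140,150]
S=lambda p:(np.array(p)+.5)/2.8-.5+[100,340]
for n,t,s in (("A",(175,221),(276,146)),("B",(70,293),(272,303)),("C",(172,374),(468,222)),("blue",(322,379),(579,71)),("purple",(171,547),(708,312))):
    a=tri(S(s),T(t)); print(n,a.round(1),ray("top",*T(t),64).round(1),ray("side",*S(s),64).round(1), "xy r",np.hypot(*a[:2]).round())
Kc=lambda p:(np.array(p)+.5)/4-.5+[380,190]
cr=np.array([ray("top",*Kc(p),45)[:2] for p in ((93,47),(268,57),(258,379),(78,371))]);print(cr.round(1),cr.mean(0))
print(np.linalg.norm(cr[0]-cr[3]),np.linalg.norm(cr[0]-cr[1]), np.degrees(np.arctan2(*(cr[0]-cr[3])[::-1])))
E
```

```text
A [541.8 349.9  63.4] [542.9 350.4  64. ] [540. 350.  64.] xy r 645.0
B [469.3 453.   64.4] [470.2 453.6  64. ] [468.5 452.5  64. ] xy r 652.0
C [386.8 347.2  64.4] [387.7 347.7  64. ] [386.  346.8  64. ] xy r 520.0
blue [380.  197.9  62.5] [381.3 198.2  64. ] [377.8 198.7  64. ] xy r 428.0
purple [217.  341.4  65.7] [218.7 342.3  64. ] [215.7 340.   64. ] xy r 405.0
[[ 608.5 -273.8]
 [ 599.  -407.1]
 [ 352.8 -387.8]
 [ 360.  -254.4]] [ 480.05464624 -330.78415758]
249.22062943195473 133.6288922174317 -4.472902410406016
```

Poses are consistent: tenons at z≈64, handle at z≈152, crate 249×134 mm at yaw -4.5°. I'll move toward the vent grip now.

Call:
jog_arm(rows=[[[0,0,-5],[0,0,9.5],8],[[0,0,-5],[0,0,9.5],8],[[-2.8,4,0],[0,0,0],6],[[-2.8,4,0],[0,0,0],6],[[-2.8,4,0],[0,0,0],6],[[-2.8,4,0],[0,0,0],6],[[-2.8,4,0],[0,0,0],6],[[-2.8,4,0],[0,0,0],6],[[-2.8,4,0],[0,0,0],6],[[-2.8,4,0],[0,0,0],6]])

```text
clock: 2.55
position: [428.8, -268.5, 331.6]
ee_rot: [-0.001, 1.0, -0.0, 0.0]
contact_force: [1.0, -0.1, -0.5]
gripper_width: 59.8
```

Call:
jog_arm(rows=[[[-2.8,3.9,0],[0,0,0],6],[[-2.8,3.9,0],[0,0,0],6],[[-2.8,3.9,0],[0,0,0],6],[[-2.8,3.9,0],[0,0,0],6],[[-2.8,3.9,0],[0,0,0],6],[[-2.8,3.9,0],[0,0,0],6],[[-2.8,3.9,0],[0,0,0],6],[[-2.8,3.9,0],[0,0,0],6],[[0,0,0],[0,0,0],6]])

```text
clock: 3.68
position: [652.5, 45.2, 329.3]
ee_rot: [-0.003, 1.0, -0.0, -0.001]
contact_force: [-0.9, -1.5, 0.4]
gripper_width: 59.9
```

```bash
python3 - <<'E'
from h import *
print(arm.read_state()["position"], arm.read_state()["joints"].round(2))
a=snap("side","s1",(120,150,320,300),4)
E
```

```text
[652.52829628  45.23136443 329.31346743] [ 0.32  0.39  0.26 -0.   -1.44 -1.88]
```

View pics/s1.png

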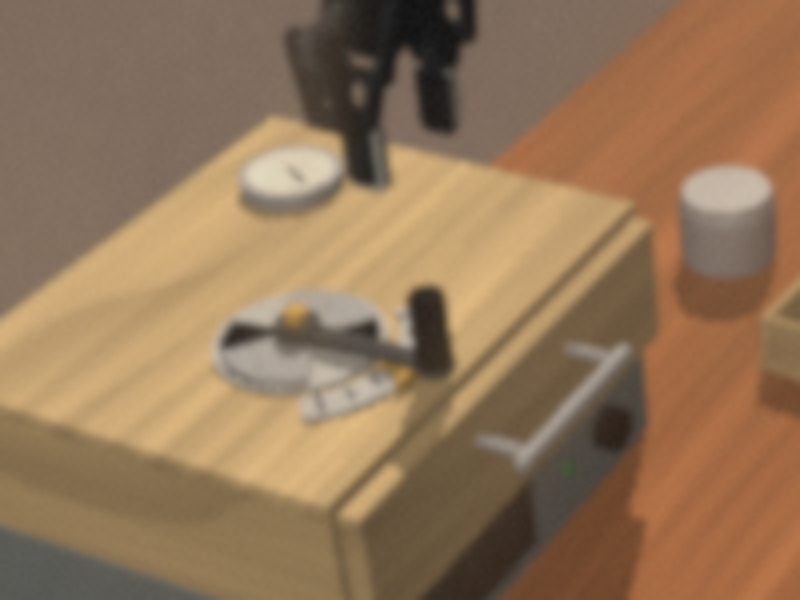

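The fingers are open above the grip (grip top at (430,290) in the crop), so I'll descend and close on it.

Call:
jog_arm(rows=[[[0,0,3],[0,0,0],6],[[0,0,3],[0,0,0],6],[[0,0,3],[0,0,0],6],[[0,0,2.5],[0,0,0],6],[[0,0,0],[0,0,0],2],[[0,0,0],[0,0,0],1.5],[[0,0,0],[0,0,0],1.5],[[0,0,0],[0,0,0],1.5]])

```text
clock: 4.72
position: [651.8, 42.2, 218.3]
ee_rot: [-0.001, 1.0, -0.0, 0.001]
contact_force: [-2.4, -0.6, 4.4]
gripper_width: 20.3
```

Call:
jog_arm(rows=[[[-0.05,1.05,0],[0,0,0],1.5],[[-0.15,1.05,0],[0,0,0],1.5],[[-0.43,1.6,0],[0,0,0],1.5],[[-0.7,1.5,0],[0,0,0],1.5],[[-0.64,0.97,0],[0,0,0],1.5],[[-0.8,0.93,0],[0,0,0],1.5],[[-0.2,0.2,0],[0,0,0],1.5],[[0,0,0],[0,0,0],1.5]])

```text
clock: 5.72
position: [680.5, 113.8, 218.1]
ee_rot: [-0.0, 1.0, -0.001, -0.0]
contact_force: [-3.7, -3.6, 5.6]
gripper_width: 20.1
```

Call:
jog_arm(rows=[[[-0.15,0.15,0],[0,0,0],1.5],[[-0.15,0.15,0],[0,0,0],1.5],[[0,0,0],[0,0,0],1.5]])

```text
clock: 6.1
position: [680.5, 113.8, 218.1]
ee_rot: [0.001, 1.0, -0.004, -0.004]
contact_force: [-10.9, -10.0, 7.9]
gripper_width: 20.0
```

The lever is at its stop: the position no longer changes and the force rises to 15 N. I'll relax, release and lift.

Call:
jog_arm(rows=[[[0.15,-0.15,0],[0,0,0],1.5],[[0.12,-0.12,0],[0,0,0],6],[[0,0,0],[0,0,0],6],[[0,0,0],[0,0,0],6],[[0,0,-4],[0,0,0],6],[[0,0,-4],[0,0,0],6],[[3,-3,0],[0,0,-10],6],[[5,-2,0],[0,0,-10],6],[[4,-2,0],[0,0,-10],6],[[2,-2,0],[0,0,-10],6]])

```text
clock: 7.35
position: [566.2, -3.1, 297.2]
ee_rot: [-0.346, 0.938, 0.0, 0.001]
contact_force: [0.4, 0.3, 0.5]
gripper_width: 59.9
```

```bash
python3 - <<'E'
from h import *
print(arm.read_state()["position"], arm.read_state()["joints"].round(2), arm.read_state()["ee_rot"])
a=snap("side","s2",(120,150,320,300),4)
snap("top","t2",(240,70,390,215),4)
E
```

```text
[566.20685128  -3.10401969 297.21110665] [ 0.28  0.24 -0.03 -0.   -1.3  -1.14] [-3.46238082e-01  9.38146396e-01  2.30130075e-05  7.27841993e-04]
```

View pics/s2.png

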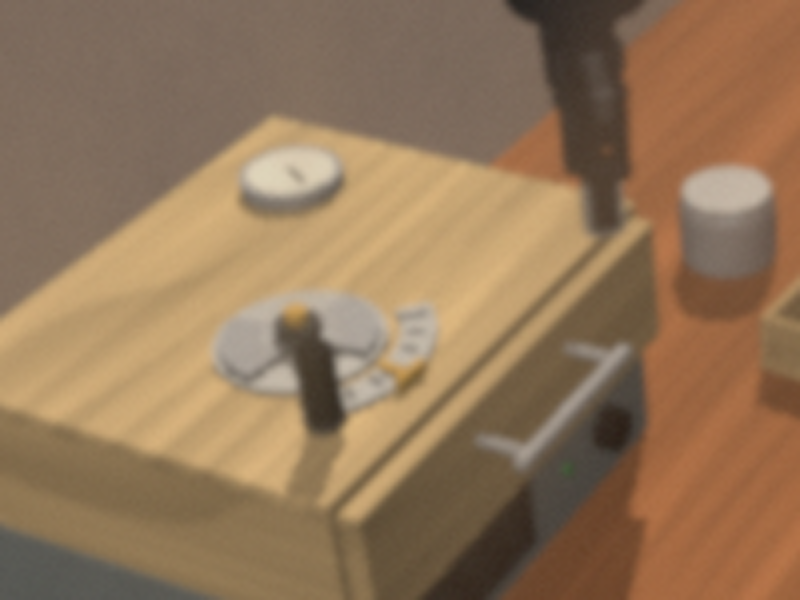

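View pics/t2.png

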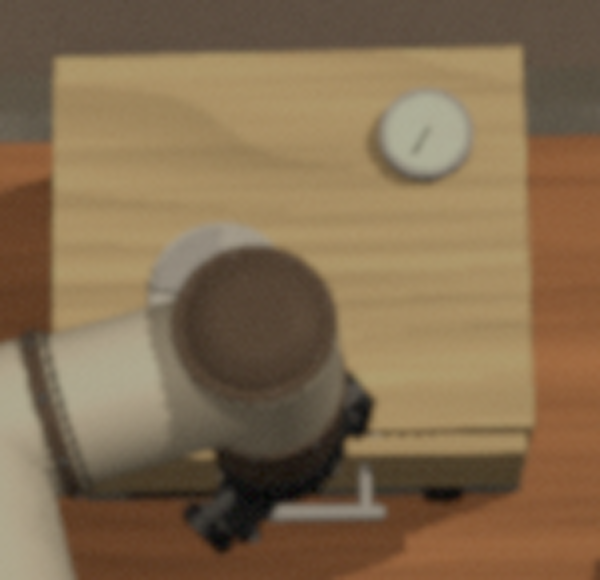

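In the side view the lever is shut (grip at (320,385) in the crop) and the brass marker is clear at (402,375). Next I'll turn the jaws along x and go to the handle.

Call:
jog_arm(rows=[[[0,0,0],[0,0,-10],3],[[0,0,0],[0,0,-10],3],[[0,0,0],[0,0,-10],3],[[0,0,0],[0,0,-10],3],[[0,0,0],[0,0,-10],3],[[0.2,-2.6,2],[0,0,0],3],[[0,0,4],[0,0,0],3],[[0,0,3],[0,0,0],3],[[0,0,0],[0,0,0],3]])

```text
clock: 8.57
position: [592.7, -4.0, 203.4]
ee_rot: [0.708, -0.707, -0.002, 0.003]
contact_force: [0.6, -0.3, 1.1]
gripper_width: 30.0
```

```bash
python3 - <<'E'
from h import *
print(arm.read_state()["position"], arm.read_state()["joints"].round(2), arm.read_state()["ee_rot"])
a=snap("side","s3",(180,150,380,300),4)
E
```

```text
[592.69217721  -3.95022055 203.40604733] [ 0.27  0.35 -0.11 -0.   -1.11 -0.26] [ 0.7076261  -0.70658043 -0.00175041  0.00251747]
```

View pics/s3.png

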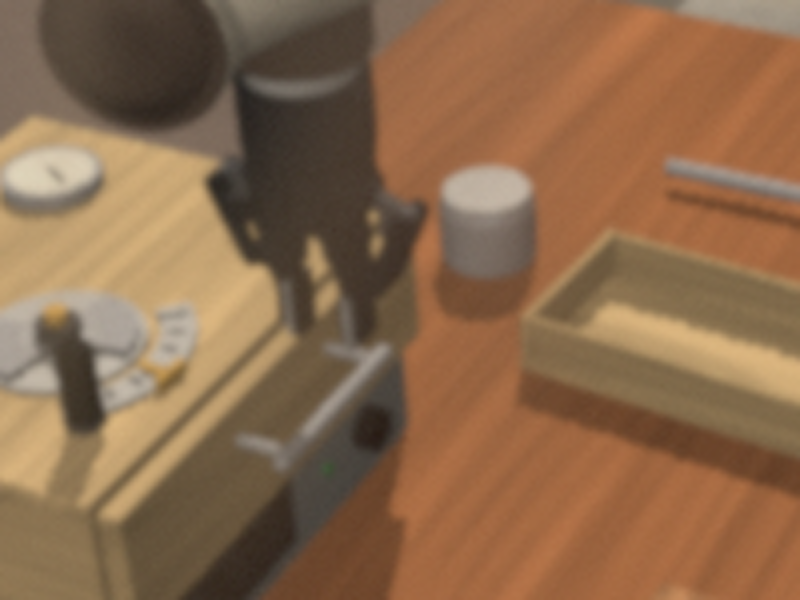

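Call:
jog_arm(rows=[[[0,0,2],[0,0,0],3],[[0,0,2],[0,0,0],3],[[0,0,1.3],[0,0,0],3],[[0,0,1.1],[0,0,0],3],[[0,0,0],[0,0,0],3]])

```text
clock: 9.25
position: [593.6, -4.5, 142.1]
ee_rot: [0.708, -0.706, -0.0, 0.0]
contact_force: [-0.1, 0.1, -0.4]
gripper_width: 29.8
```

Call:
jog_arm(rows=[[[0,0,0.3],[0,0,0],0.5],[[0,0,0],[0,0,0],0.5],[[0,0,0],[0,0,0],0.5],[[0,0,0],[0,0,0],0.5]])

```text
clock: 9.75
position: [594.0, -4.5, 140.0]
ee_rot: [0.708, -0.706, 0.0, -0.0]
contact_force: [-2.3, 0.8, 3.1]
gripper_width: 8.5
```

Call:
jog_arm(rows=[[[0.02,1,0],[0,0,0],0.5],[[0.02,2,0],[0,0,0],0.5],[[0.02,2,0],[0,0,0],0.5],[[0.02,2,0],[0,0,0],0.5],[[0.02,2,0],[0,0,0],0.5],[[0.02,2,0],[0,0,0],0.5],[[0.02,2,0],[0,0,0],0.5],[[0.02,1.5,0],[0,0,0],0.5],[[0.02,1,0],[0,0,0],0.5],[[0,0.2,0],[0,0,0],0.5]])

```text
clock: 11.0
position: [439.0, -5.8, 140.0]
ee_rot: [0.708, -0.706, 0.002, -0.003]
contact_force: [9.2, 1.2, -2.4]
gripper_width: 8.7
```

The tray travelled exactly 155 mm and is at its stop. Release, lift and step aside toward the crate for a look.

Call:
jog_arm(rows=[[[0,-0.15,0],[0,0,0],3.5],[[0,0,0],[0,0,0],3.5],[[0,0,-2],[0,0,0],3.5],[[0,0,-5],[0,0,0],6],[[0,0,-5],[0,0,0],6],[[5,0,-3],[0,0,0],6],[[5,0,0],[0,0,0],6],[[5,0,0],[0,0,0],6],[[5,0,0],[0,0,0],6],[[5,0,0],[0,0,0],6]])

```text
clock: 12.25
position: [437.5, -258.2, 288.5]
ee_rot: [0.708, -0.707, -0.001, 0.001]
contact_force: [0.8, 0.2, -0.7]
gripper_width: 59.8
```

```bash
python3 - <<'E'
from h import *
print(arm.read_state()["position"])
snap("side","s4"); snap("top","t4")
print(find("top","dry0"),find("side","dry0"))
import cv2
a=cv2.imread("pics/t4.png"); cv2.imwrite("pics/t4c.png",cv2.resize(a[70:240,140:390],None,fx=3.2,fy=3.2,interpolation=cv2.INTER_CUBIC))
a=cv2.imread("pics/s4.png"); cv2.imwrite("pics/s4c.png",cv2.resize(a[170:320,140:340],None,fx=4,fy=4,interpolation=cv2.INTER_CUBIC))
E
```

```text
[ 437.46133649 -258.16771265  288.46577908]
[(200.1, 227.5, 0.15)] [(298.6, 238.6, 0.77), (201.5, 235.6, 0.52)]
```

View pics/t4c.png

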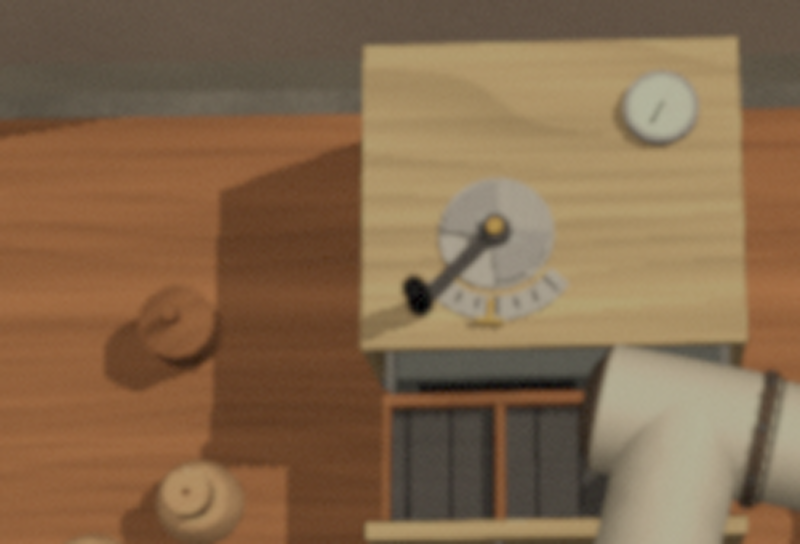

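View pics/s4c.png

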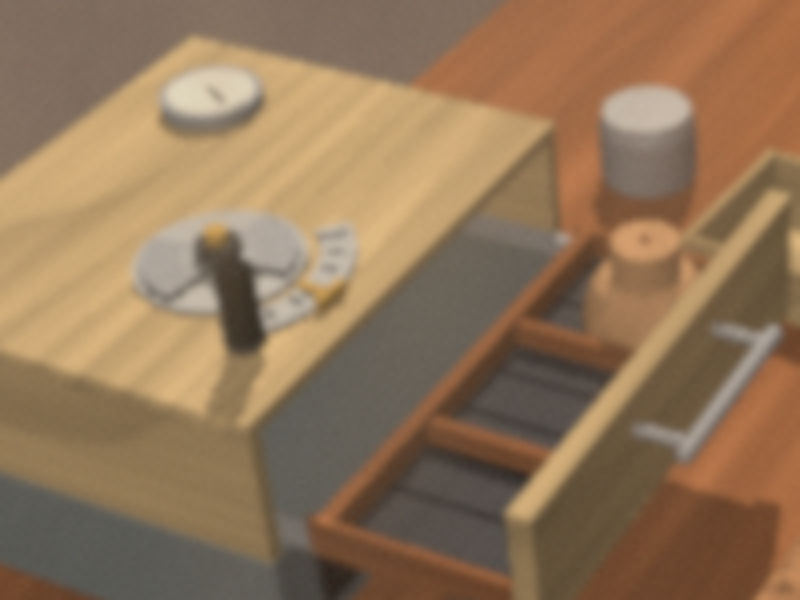

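View pics/t4.png

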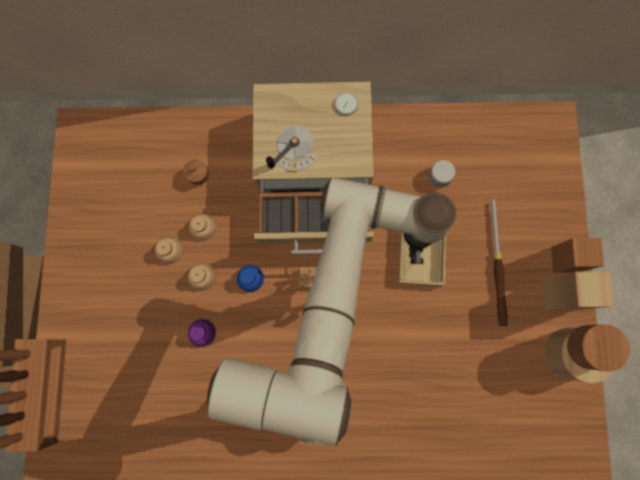

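One dried blank, in the right bay (side crop dot at (645,240)); the middle and left bays are empty. The marker's crosspiece is at (485,323) in the top crop, with the pin at (493,226). I'll compute both.

```bash
python3 - <<'E'
from h import *
S=lambda p:(np.array(p)+.5)/4-.5+[140,170]
T=lambda p:(np.array(p)+.5)/3.2-.5+[140,70]
d=ray("side",*S((645,240)),164); print("dry",d)
p=np.load("dry.npy")
def W(l):
    c,s=np.cos(p[2]),np.sin(p[2]); return np.array([p[0]+c*l[0]-s*l[1],p[1]+s*l[0]+c*l[1],l[2]])
print("bays",[W([-94,y,100]).round(1) for y in (108,0,-108)])
h=np.array([747.2,46.6])
for q in ((485,323),(487,312),(495,303)):
    m=ray("top",*T(q),195); v=m[:2]-h; print("mk",m.round(1),np.hypot(*v).round(1),np.degrees(np.arctan2(v[1],v[0]))%360)
g=ray("top",*T((493,226)),200);print("pin",g)
for q in ((318,297),(324,290)):
    m=ray("side",*S(q),195); v=m[:2]-h; print("mk side",m.round(1),np.hypot(*v).round(1),np.degrees(np.arctan2(v[1],v[0]))%360)
# laths in top image
for q in ((396,460),(500,460)): print("lath",ray("top",*T(q),115))
E
python3 - <<'E'
import cv2
a=cv2.imread("pics/t4.png"); cv2.imwrite("pics/t4m.png",cv2.resize(a[130:185,265:325],None,fx=10,fy=10,interpolation=cv2.INTER_CUBIC))
a=cv2.imread("pics/s4.png"); cv2.imwrite("pics/s4m.png",cv2.resize(a[215:265,170:240],None,fx=10,fy=10,interpolation=cv2.INTER_CUBIC))
E
```

```text
dry [ 544.34318317 -106.98339433  164.        ]
bays [array([547.6, 102.5, 100. ]), array([548.8,  -5.5, 100. ]), array([ 549.9, -113.5,  100. ])]
mk [664.9  57.  195. ] 83.0 172.7994100775564
mk [675.   55.3 195. ] 72.7 173.14812837141204
mk [683.2  48.2 195. ] 64.0 178.55663487722717
pin [753.19404672  49.87891947 200.        ]
mk side [667.5  61.8 195. ] 81.1 169.19317189918135
mk side [668.3  54.6 195. ] 79.4 174.20960358590443
lath [559.77490556 145.06835979 115.        ]
lath [558.64805924  49.37781885 115.        ]
```

View pics/t4m.png

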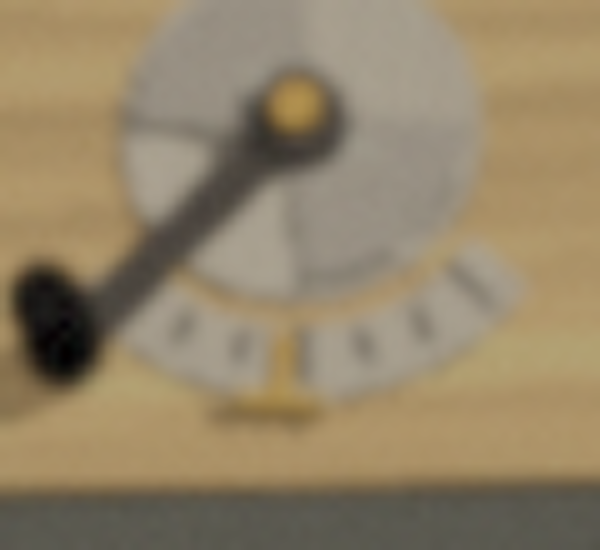

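View pics/s4m.png

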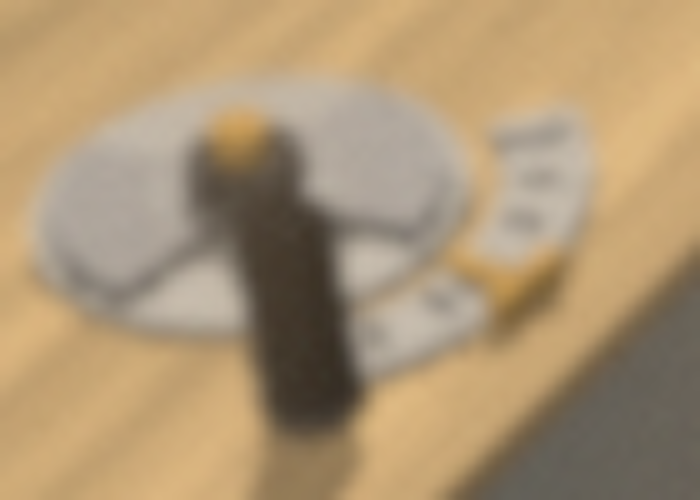

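```bash
python3 - <<'E'
from h import *
yaw=0.0104; h0=np.array([747.2,46.6])
def pt(q,r,z,h=h0):
    th=np.radians(135)+yaw+q; return [h[0]+r*np.cos(th),h[1]+r*np.sin(th),z]
Tz=lambda n,p:(proj(n,p)-((265,130) if n=="top" else (170,215))+.5)*10-.5
for n in("top","side"):
    print(n)
    print(" pin",Tz(n,[*h0,186]).round(),Tz(n,[*h0,205]).round())
    print(" grip top",Tz(n,pt(0,95,246)).round(),"bot",Tz(n,pt(0,95,196)).round())
    print(" ticks r70",[Tz(n,pt(np.radians(a),70,187)).round().tolist() for a in (0,15,30,45,60,75,90)])
    for a in (36,38,40,42,44): print(a,"stem in/out",Tz(n,pt(np.radians(a),60,195)).round(),Tz(n,pt(np.radians(a),83,195)).round())
E
```

```text
top
 pin [307. 144.] [302. 121.]
 grip top [ 48. 307.] bot [ 69. 363.]
 ticks r70 [[135.0, 312.0], [186.0, 348.0], [245.0, 370.0], [308.0, 377.0], [372.0, 367.0], [431.0, 342.0], [481.0, 304.0]]
36 stem in/out [273. 333.] [261. 410.]
38 stem in/out [280. 333.] [271. 411.]
40 stem in/out [287. 334.] [281. 412.]
42 stem in/out [295. 334.] [291. 412.]
44 stem in/out [302. 334.] [301. 412.]
side
 pin [258. 208.] [246. 143.]
 grip top [288. 217.] bot [321. 399.]
 ticks r70 [[308.0, 369.0], [385.0, 346.0], [452.0, 314.0], [504.0, 274.0], [539.0, 231.0], [553.0, 187.0], [547.0, 145.0]]
36 stem in/out [439. 257.] [512. 289.]
38 stem in/out [445. 253.] [520. 282.]
40 stem in/out [450. 248.] [529. 276.]
42 stem in/out [456. 243.] [536. 269.]
44 stem in/out [461. 239.] [543. 263.]
```

Call:
jog_arm(rows=[[[0,0,0],[0,0,10],6],[[0,0,0],[0,0,10],6],[[0,0,0],[0,0,10],6],[[0,0,0],[0,0,10],6],[[0,0,0],[0,0,10],6],[[0,0,0],[0,0,10],6],[[0,0,0],[0,0,10],6],[[0,0,0],[0,0,10],6],[[0,0,0],[0,0,10],6],[[-2.7,3.7,0],[0,0,0],6]])

```text
clock: 13.7
position: [464.6, -219.0, 289.3]
ee_rot: [0.0, 1.0, 0.0, -0.001]
contact_force: [0.7, -0.4, 0.2]
gripper_width: 59.9
```

Call:
jog_arm(rows=[[[-2.7,3.8,0],[0,0,0],6],[[-2.7,3.8,0],[0,0,0],6],[[-2.7,3.8,0],[0,0,0],6],[[0,0,4],[0,0,0],6],[[0,0,4],[0,0,0],6],[[0,0,2],[0,0,0],6],[[0,0,0],[0,0,0],6]])

```text
clock: 14.58
position: [544.8, -104.2, 187.6]
ee_rot: [-0.002, 1.0, -0.0, -0.003]
contact_force: [-0.1, -0.4, -0.1]
gripper_width: 60.0
```

```bash
python3 - <<'E'
from h import *
print(arm.read_state()["position"], arm.read_state()["ee_rot"].round(4))
snap("side","s5",(240,160,400,280),5)
E
```

```text
[ 544.76272338 -104.20378627  187.60279217] [-2.0e-03  1.0e+00 -1.0e-04 -2.5e-03]
```

View pics/s5.png

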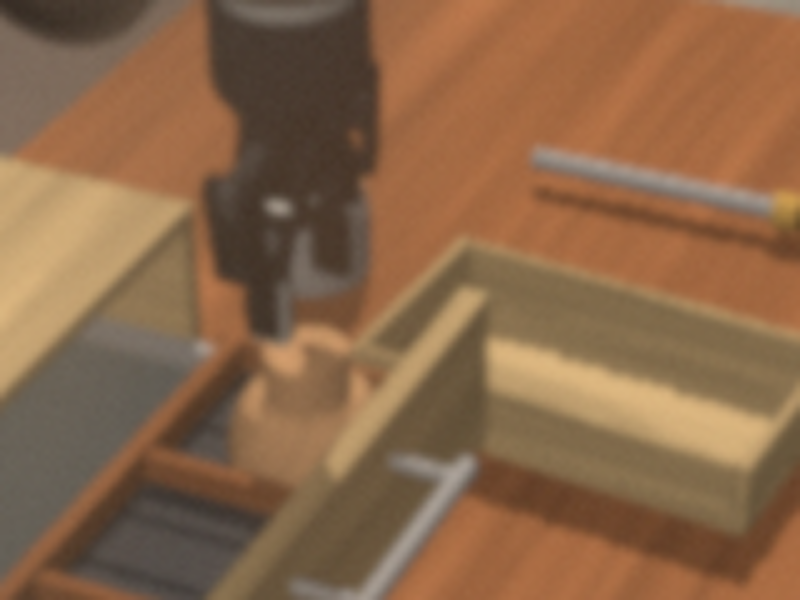

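Call:
jog_arm(rows=[[[0,-0.25,2],[0,0,0],6],[[0,0,1.5],[0,0,0],6],[[0,0,1.0],[0,0,0],6],[[0,0,0],[0,0,0],6]])

```text
clock: 15.12
position: [546.1, -107.8, 143.9]
ee_rot: [-0.001, 1.0, -0.0, -0.001]
contact_force: [0.0, 0.3, 0.2]
gripper_width: 59.7
```

Call:
jog_arm(rows=[[[0,0,0.2],[0,0,0],4],[[0,0,0],[0,0,0],3],[[0,0,0],[0,0,0],3],[[0,0,0],[0,0,0],3]])

```text
clock: 15.62
position: [547.5, -107.9, 143.5]
ee_rot: [-0.001, 1.0, -0.0, 0.002]
contact_force: [0.4, 1.6, 5.4]
gripper_width: 42.0
```

Call:
jog_arm(rows=[[[0,0,-2],[0,0,0],3],[[0,0,-4],[0,0,0],3],[[0,0,-5],[0,0,0],3],[[1,-3.3,-1],[0,0,0],3],[[1.2,-4,0],[0,0,0],3],[[1.2,-4,0],[0,0,0],3],[[1.2,-4,0],[0,0,0],3],[[1.2,-4,0],[0,0,0],3],[[1,-3,0],[0,0,0],3],[[0,0,2],[0,0,0],3]])

```text
clock: 16.88
position: [478.0, -333.0, 242.1]
ee_rot: [0.001, 1.0, -0.0, 0.0]
contact_force: [-0.6, 0.4, -2.8]
gripper_width: 42.1
```

```bash
python3 - <<'E'
from h import *
print(arm.read_state()["position"], arm.read_state()["gripper_width"])
snap("side","s6",(240,100,480,280),3.3)
E
```

```text
[ 478.03536185 -332.99170772  242.05196737] 42.074073626309776
```

View pics/s6.png

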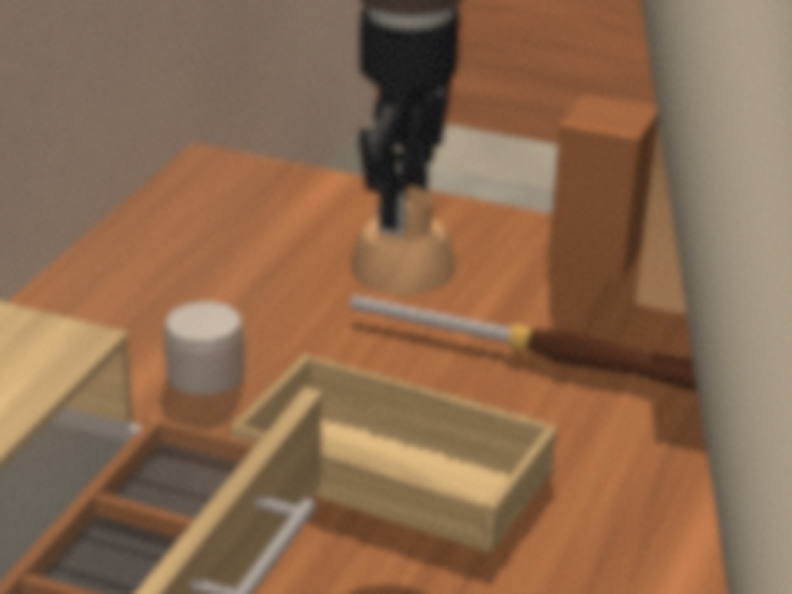

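Call:
jog_arm(rows=[[[0,0,5],[0,0,0],3],[[0,0,5],[0,0,0],3],[[0,0,4],[0,0,0],3],[[0,0,2.5],[0,0,0],3],[[0,0,1.5],[0,0,0],3],[[0,0,0],[0,0,0],3]])

```text
clock: 17.68
position: [478.2, -330.6, 61.3]
ee_rot: [-0.001, 1.0, 0.001, -0.001]
contact_force: [-0.9, -1.5, -1.2]
gripper_width: 41.7
```

Call:
jog_arm(rows=[[[0,0,0.5],[0,0,0],3],[[0,0,0.3],[0,0,0],3],[[0,0,0],[0,0,0],3]])

```text
clock: 18.05
position: [479.0, -331.1, 54.7]
ee_rot: [-0.001, 1.0, -0.0, 0.0]
contact_force: [-0.0, 0.1, -2.3]
gripper_width: 41.7
```

Call:
jog_arm(rows=[[[0,0,0.2],[0,0,0],3],[[0,0,0.15],[0,0,0],3],[[0,0,0],[0,0,0],3]])

```text
clock: 18.42
position: [479.0, -331.1, 51.6]
ee_rot: [-0.001, 1.0, -0.0, 0.0]
contact_force: [-1.0, 1.2, 4.6]
gripper_width: 41.8
```

Seated with 4.6 N contact. Release, lift and head to the green blanks.

Call:
jog_arm(rows=[[[0,0,0],[0,0,0],6],[[0,0,0],[0,0,0],6],[[0,0,-3],[0,0,0],6],[[0,0,-6],[0,0,0],6],[[0,0,-6],[0,0,0],6],[[0,0,-6],[0,0,0],6],[[-0.5,5.5,0],[0,0,0],6],[[-0.5,5.5,0],[0,0,0],6],[[-0.5,5.5,0],[0,0,0],6],[[-0.5,5.5,0],[0,0,0],6]])

```text
clock: 19.68
position: [498.4, -109.4, 260.9]
ee_rot: [-0.001, 1.0, 0.0, 0.0]
contact_force: [1.2, -0.4, -0.0]
gripper_width: 59.8
```

```bash
cat >> h.py <<'E'
def both(tag):
    for n in ("side","top"): snap(n,f"{n}_{tag}")
    a=cv2.imread(f"pics/top_{tag}.png"); cv2.imwrite(f"pics/top_{tag}g.png",cv2.resize(a[190:350,140:340],None,fx=4,fy=4,interpolation=cv2.INTER_CUBIC))
    a=cv2.imread(f"pics/side_{tag}.png"); cv2.imwrite(f"pics/side_{tag}g.png",cv2.resize(a[340:480,100:380],None,fx=2.8,fy=2.8,interpolation=cv2.INTER_CUBIC))
E
python3 - <<'E'
from h import *
print(arm.read_state()["position"])
both("7")
E
```

```text
[ 498.37094105 -109.36299205  260.88063402]
```

View pics/side_7.png

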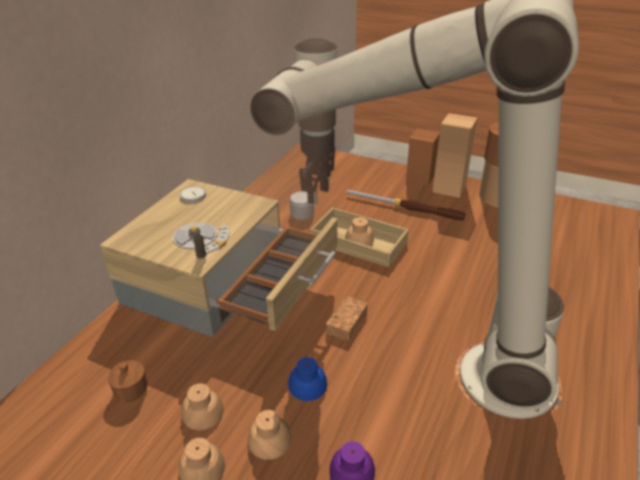

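View pics/top_7.png

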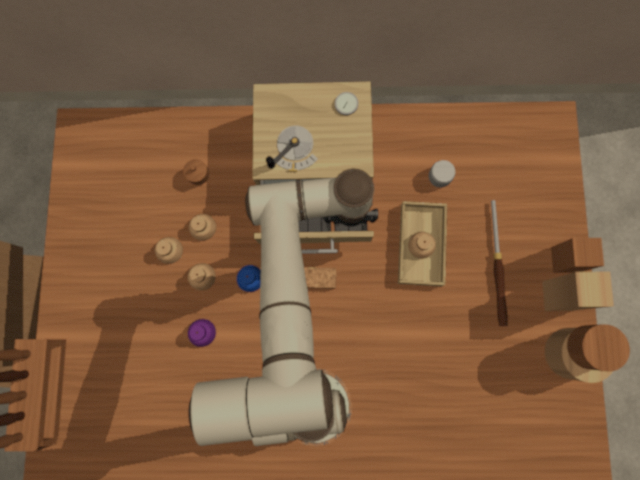

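The greens are unmoved, and the dried blank stands flat in the crate at top (423,244). On to green A at (542,350).

Call:
jog_arm(rows=[[[-0.5,5.7,0],[0,0,0],6],[[-0.5,5.7,0],[0,0,0],6],[[-0.5,5.7,0],[0,0,0],6],[[-0.5,5.7,0],[0,0,0],6],[[-0.5,5.7,0],[0,0,0],6],[[-0.6,5.7,0],[0,0,0],6],[[-0.6,5.7,0],[0,0,0],6],[[-0.6,5.7,0],[0,0,0],6],[[0,0.3,5],[0,0,0],6],[[0,0,5],[0,0,0],6]])

```text
clock: 21.02
position: [540.7, 349.0, 159.3]
ee_rot: [-0.002, 1.0, 0.0, 0.0]
contact_force: [0.3, -0.5, -0.8]
gripper_width: 60.0
```

Call:
jog_arm(rows=[[[0,0,4],[0,0,0],6],[[0,0,3],[0,0,0],6],[[0,0,0],[0,0,0],6]])

```text
clock: 21.4
position: [539.4, 346.4, 87.8]
ee_rot: [-0.001, 1.0, -0.002, -0.002]
contact_force: [0.5, 0.0, 0.6]
gripper_width: 60.0
```

```bash
python3 - <<'E'
from h import *
print(arm.read_state()["position"], arm.read_state()["ee_rot"].round(4))
both("8")
E
```

```text
[539.37754573 346.35898536  87.76609657] [-7.0e-04  1.0e+00 -2.3e-03 -2.4e-03]
```

View pics/side_8g.png

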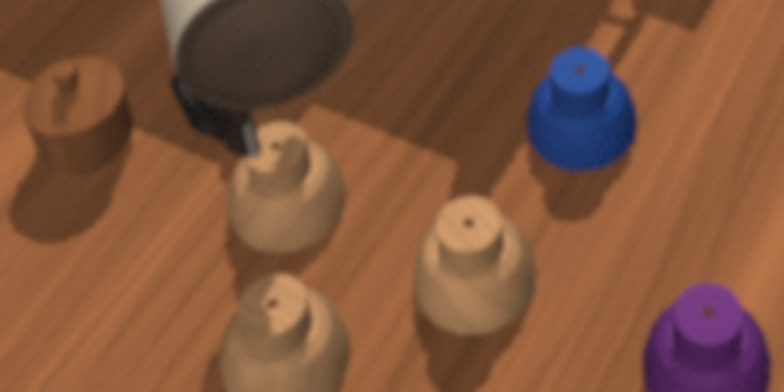

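Call:
jog_arm(rows=[[[-0.2,0.35,1.5],[0,0,0],6],[[0,0,1.5],[0,0,0],6],[[0,0,1.2],[0,0,0],6],[[0,0,0.2],[0,0,0],6],[[0,0,0],[0,0,0],6]])

```text
clock: 22.12
position: [542.5, 351.6, 46.7]
ee_rot: [-0.001, 1.0, -0.0, 0.0]
contact_force: [-0.9, 0.2, 0.8]
gripper_width: 60.4
```

Call:
jog_arm(rows=[[[0,0,0.3],[0,0,0],5],[[0,0,0],[0,0,0],3],[[0,0,0],[0,0,0],3],[[0,0,0],[0,0,0],3],[[0,0,-3],[0,0,0],3],[[0,0,-5],[0,0,0],3],[[0,0,-6],[0,0,0],3],[[0,0,-6],[0,0,0],3],[[0,0,0],[0,0,0],3]])

```text
clock: 23.25
position: [544.5, 353.1, 250.3]
ee_rot: [-0.001, 1.0, 0.004, 0.005]
contact_force: [0.0, 1.1, -1.7]
gripper_width: 42.2
```

```bash
python3 - <<'E'
from h import *
snap("top","t9",(240,165,390,255),5); snap("side","s9",(200,200,360,320),5)
print(arm.read_state()["position"])
E
```

```text
[541.82280464 351.46929601 243.64499696]
```

View pics/t9.png

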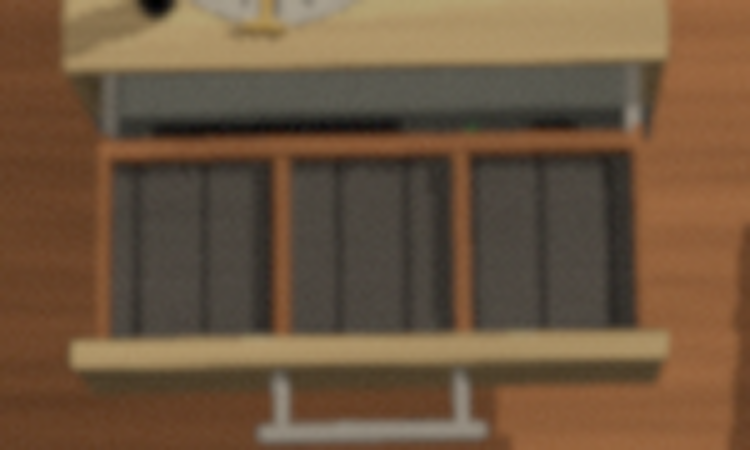

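View pics/s9.png

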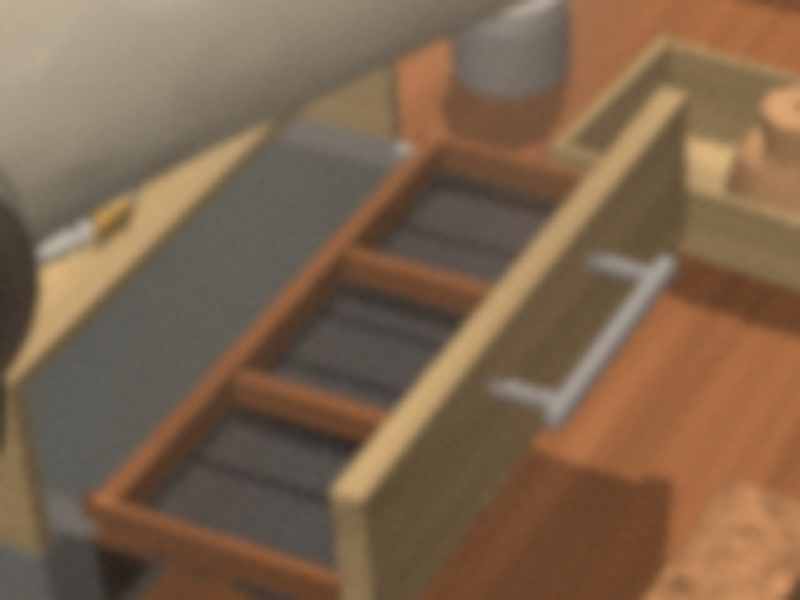

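Laths in the top crop are centred at columns 283 and 461; the back lath is at row ~148 and the panel inner edge at row ~335.

```bash
python3 - <<'E'
from h import *
T=lambda p:(np.array(p)+.5)/5-.5+[240,165]
for q,z in (((283,240),115),((461,240),115),((103,240),118),((638,240),118),((370,135),115),((370,158),115),((370,338),178),((370,360),178),((370,430),157)): print(q,ray("top",*T(q),z).round(1))
E
```

```text
(283, 240) [561.1  48.5 115. ]
(461, 240) [559.8 -56.1 115. ]
(103, 240) [561.6 154.1 118. ]
(638, 240) [ 557.9 -159.6  118. ]
(370, 135) [624.1  -2.8 115. ]
(370, 158) [610.1  -2.8 115. ]
(370, 338) [489.9  -5.2 178. ]
(370, 360) [477.4  -5.2 178. ]
(370, 430) [441.1  -4.1 157. ]
```

Call:
jog_arm(rows=[[[0,-2,-1],[0,0,0],3],[[-0.1,-5.6,0],[0,0,0],3],[[-0.1,-5.6,0],[0,0,0],3],[[-0.1,-5.6,0],[0,0,0],3],[[-0.1,-5.6,0],[0,0,0],3],[[-0.1,-5.6,0],[0,0,0],3],[[-0.1,-5.6,0],[0,0,0],3],[[-0.1,-5.6,0],[0,0,0],3],[[-0.1,-4.9,0],[0,0,0],3],[[0,0,0],[0,0,0],3]])

```text
clock: 24.6
position: [549.8, -113.0, 252.4]
ee_rot: [0.002, 1.0, -0.0, -0.002]
contact_force: [0.8, 0.5, -1.5]
gripper_width: 42.1
```

Call:
jog_arm(rows=[[[0,0,4],[0,0,0],3],[[0,0,4],[0,0,0],3],[[0,0,1.5],[0,0,0],3],[[0,0,0],[0,0,0],3],[[0,0,0.4],[0,0,0],3],[[0,0,0],[0,0,0],3]])

```text
clock: 25.35
position: [552.0, -109.3, 155.8]
ee_rot: [-0.001, 1.0, 0.0, 0.001]
contact_force: [0.2, 0.5, -0.6]
gripper_width: 41.6
```

Call:
jog_arm(rows=[[[0,0,0.6],[0,0,0],3],[[0,0,0.4],[0,0,0],3],[[0,0,0],[0,0,0],3]])

```text
clock: 25.72
position: [551.3, -109.4, 144.6]
ee_rot: [-0.001, 1.0, -0.0, -0.0]
contact_force: [1.2, -0.3, -0.8]
gripper_width: 41.7
```

Call:
jog_arm(rows=[[[0,0,0.15],[0,0,0],3],[[0,0,0.15],[0,0,0],3],[[0,0,0],[0,0,0],3]])

```text
clock: 26.1
position: [553.2, -109.4, 144.3]
ee_rot: [-0.001, 1.0, -0.0, 0.002]
contact_force: [-1.6, 1.5, 6.7]
gripper_width: 42.3
```

Seated. Release, lift and go for B (469,453).

Call:
jog_arm(rows=[[[0,0,0],[0,0,0],6],[[0,0,0],[0,0,0],6],[[0,0,-2],[0,0,0],6],[[0,0,-5],[0,0,0],6],[[0,0,-4],[0,0,0],6],[[0.8,5.6,0],[0,0,0],6],[[0.8,5.6,0],[0,0,0],6],[[0.8,5.6,0],[0,0,0],6],[[0.8,5.6,0],[0,0,0],6],[[0.8,5.6,0],[0,0,0],6]])

```text
clock: 27.35
position: [510.2, 172.2, 251.6]
ee_rot: [-0.001, 1.0, -0.0, -0.0]
contact_force: [0.7, -0.7, 0.3]
gripper_width: 59.5
```

Call:
jog_arm(rows=[[[0.8,5.6,0],[0,0,0],6],[[0.8,5.6,0],[0,0,0],6],[[0.8,5.6,0],[0,0,0],6],[[0,0,0],[0,0,0],6]])

```text
clock: 27.85
position: [485.5, 341.7, 250.5]
ee_rot: [-0.003, 1.0, -0.0, -0.001]
contact_force: [0.4, -0.1, 0.9]
gripper_width: 59.7
```

```bash
python3 - <<'E'
from h import *
print(arm.read_state()["position"], arm.read_state()["ee_rot"].round(4))
both("10")
E
```

```text
[485.49868726 341.72573422 250.48972728] [-3.3e-03  1.0e+00 -4.0e-04 -5.0e-04]
```

View pics/side_10.png

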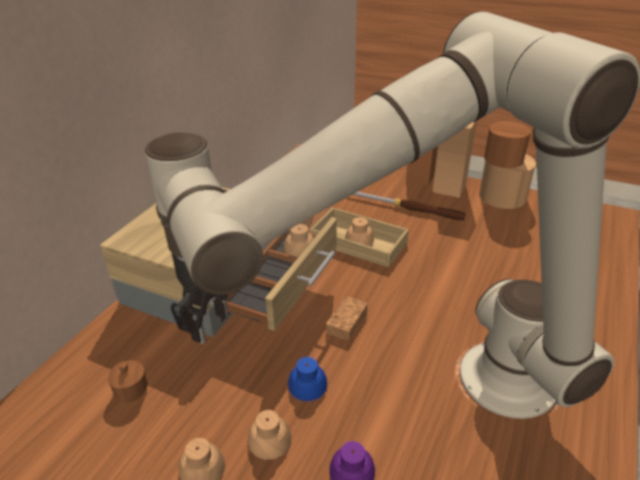

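View pics/top_10.png

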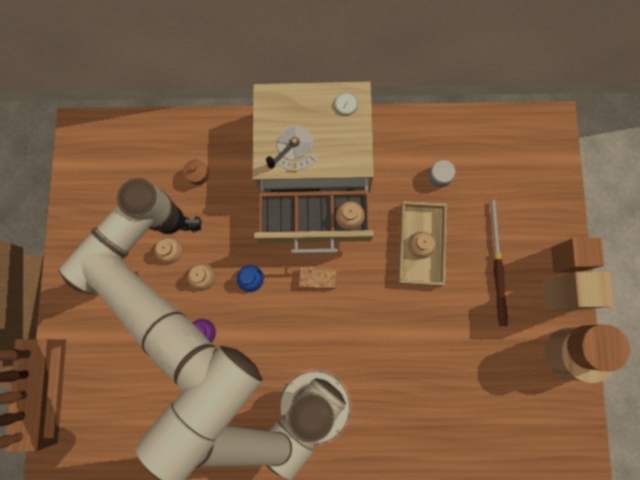

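Green A now stands in the right bay at top (350,215), and B (168,250) and C (201,277) are unmoved. Going down on B.

Call:
jog_arm(rows=[[[0.8,5.5,0],[0,0,0],6],[[0.8,5.6,0],[0,0,0],6],[[0,0,5],[0,0,0],6],[[0,0,5],[0,0,0],6],[[0,0,4],[0,0,0],6],[[0,0,2],[0,0,0],6],[[0,0,0],[0,0,0],6],[[0,0,0],[0,0,0],6]])

```text
clock: 28.95
position: [471.2, 449.3, 93.3]
ee_rot: [-0.001, 1.0, 0.001, 0.001]
contact_force: [-1.1, -1.3, 0.7]
gripper_width: 60.4
```

```bash
python3 - <<'E'
from h import *
print(arm.read_state()["position"], arm.read_state()["ee_rot"].round(4))
both("11")
E
```

```text
[471.2180951  449.30094513  93.25416417] [-7.e-04  1.e+00  8.e-04  8.e-04]
```

View pics/side_11g.png

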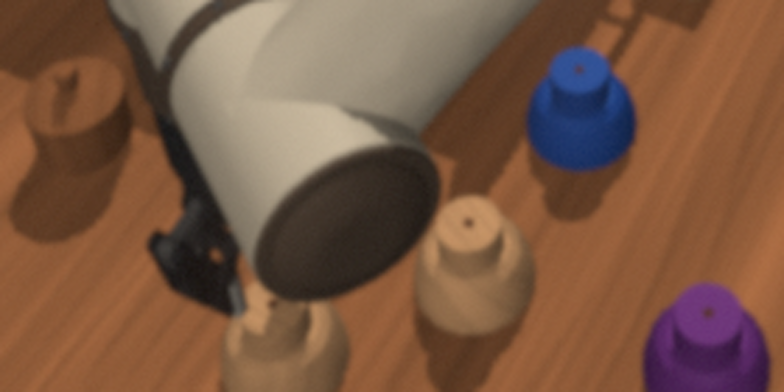

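Call:
jog_arm(rows=[[[0.15,0.35,1.5],[0,0,0],6],[[0,0,1.5],[0,0,0],6],[[0,0,1.3],[0,0,0],6],[[0,0,0.4],[0,0,0],6],[[0,0,0],[0,0,0],6]])

```text
clock: 29.68
position: [468.6, 452.8, 44.2]
ee_rot: [-0.001, 1.0, -0.0, -0.0]
contact_force: [0.0, 0.0, -0.6]
gripper_width: 60.1
```

Call:
jog_arm(rows=[[[0,0,0.05],[0,0,0],5],[[0,0,0],[0,0,0],3],[[0,0,0],[0,0,0],3],[[0,0,0],[0,0,0],3],[[0,0,-3],[0,0,0],3],[[0,0,-6],[0,0,0],3],[[0,0,-6],[0,0,0],3],[[0,0,-6],[0,0,0],3],[[0,0,0],[0,0,0],3],[[0,0,0],[0,0,0],3]])

```text
clock: 30.92
position: [467.8, 452.3, 252.7]
ee_rot: [-0.001, 1.0, -0.001, -0.001]
contact_force: [0.4, -0.6, -1.8]
gripper_width: 41.8
```

Call:
jog_arm(rows=[[[-1,-5.7,0],[0,0,0],3],[[-1,-5.7,0],[0,0,0],3],[[-1,-5.7,0],[0,0,0],3],[[-1,-5.7,0],[0,0,0],3],[[-1,-5.7,0],[0,0,0],3],[[-1,-5.7,0],[0,0,0],3],[[-1,-5.7,0],[0,0,0],3],[[-1,-5.7,0],[0,0,0],3],[[0,0,0],[0,0,0],3],[[0,0,0],[0,0,0],3]])

```text
clock: 32.17
position: [548.7, -3.1, 252.2]
ee_rot: [-0.001, 1.0, -0.0, -0.002]
contact_force: [-0.3, 0.3, -0.7]
gripper_width: 42.1
```

Call:
jog_arm(rows=[[[0,-0.1,4],[0,0,0],3],[[0,0,4],[0,0,0],3],[[0,0,2],[0,0,0],3],[[0,0,0],[0,0,0],3],[[0,0,0.4],[0,0,0],3],[[0,0,0],[0,0,0],3]])

```text
clock: 32.92
position: [550.0, -3.4, 151.0]
ee_rot: [-0.001, 1.0, 0.0, 0.001]
contact_force: [0.2, 0.4, -1.4]
gripper_width: 42.0
```

Call:
jog_arm(rows=[[[0,0,0.4],[0,0,0],3],[[0,0,0.2],[0,0,0],3],[[0,0,0.1],[0,0,0],3],[[0,0,0],[0,0,0],3]])

```text
clock: 33.42
position: [550.9, -3.8, 145.2]
ee_rot: [-0.001, 1.0, 0.0, 0.002]
contact_force: [-0.3, 0.6, 5.9]
gripper_width: 42.1
```

Call:
jog_arm(rows=[[[0,0,0],[0,0,0],6],[[0,0,0],[0,0,0],6],[[0,0,-2],[0,0,0],6],[[0,0,-5],[0,0,0],6],[[0,0,-4],[0,0,0],6],[[2,4.3,0],[0,0,0],6],[[2,4.3,0],[0,0,0],6],[[2,4.3,0],[0,0,0],6],[[2,4.3,0],[0,0,0],6],[[2,4.3,0],[0,0,0],6]])

```text
clock: 34.67
position: [448.3, 212.1, 253.3]
ee_rot: [-0.001, 1.0, -0.0, 0.0]
contact_force: [0.2, 0.3, 0.5]
gripper_width: 59.7
```

```bash
python3 - <<'E'
from h import *
print(arm.read_state()["position"], arm.read_state()["ee_rot"].round(4))
both("12")
E
```

```text
[448.34177741 212.0531288  253.25401297] [-0.0011  1.     -0.      0.    ]
```

View pics/side_12.png

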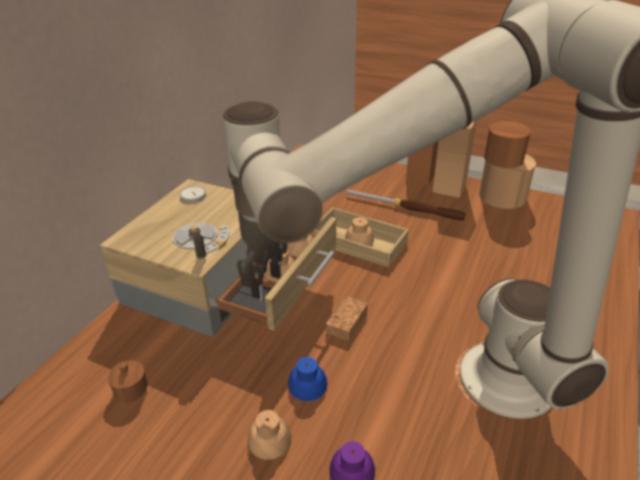

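View pics/top_12.png

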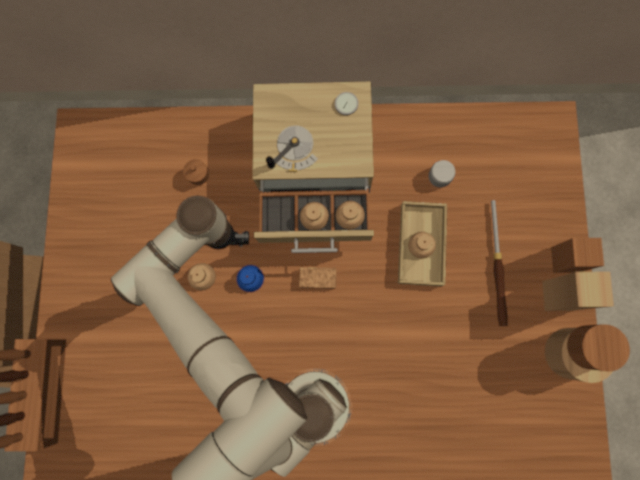

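The middle and right bays are filled and C is unmoved. Now to C at (387,347).

Call:
jog_arm(rows=[[[2,4.5,0],[0,0,0],6],[[2,4.5,0],[0,0,0],6],[[2.1,4.5,0],[0,0,0],6],[[0,0,5],[0,0,0],6],[[0,0,5],[0,0,0],6],[[0,0,4],[0,0,0],6],[[0,0,2],[0,0,0],6],[[0,0,0],[0,0,0],6],[[0,0,0],[0,0,0],6]])

```text
clock: 35.9
position: [388.6, 346.2, 94.2]
ee_rot: [-0.001, 1.0, 0.001, 0.001]
contact_force: [0.4, 0.6, 0.8]
gripper_width: 59.9
```

```bash
python3 - <<'E'
from h import *
print(arm.read_state()["position"], arm.read_state()["ee_rot"].round(4))
both("13")
E
```

```text
[388.64460638 346.15476132  94.20791138] [-1.1e-03  1.0e+00  6.0e-04  6.0e-04]
```

View pics/side_13g.png

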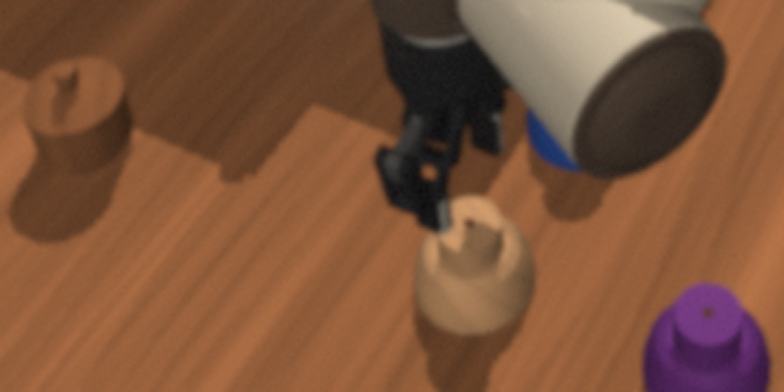

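Call:
jog_arm(rows=[[[0.15,0.1,1.5],[0,0,0],6],[[0,0,1.5],[0,0,0],6],[[0,0,1.3],[0,0,0],6],[[0,0,0.6],[0,0,0],6],[[0,0,0],[0,0,0],6]])

```text
clock: 36.62
position: [386.3, 346.5, 43.6]
ee_rot: [-0.001, 1.0, -0.001, -0.0]
contact_force: [-0.2, 0.6, 0.4]
gripper_width: 60.1
```

Call:
jog_arm(rows=[[[0,0,0],[0,0,0],5],[[0,0,0],[0,0,0],3],[[0,0,0],[0,0,0],3],[[0,0,0],[0,0,0],3]])

```text
clock: 37.12
position: [386.7, 347.2, 45.2]
ee_rot: [-0.001, 1.0, 0.001, 0.001]
contact_force: [-1.1, -0.8, 5.7]
gripper_width: 41.7
```

Call:
jog_arm(rows=[[[0,0,-3],[0,0,0],3],[[0,0,-6],[0,0,0],3],[[0,0,-6],[0,0,0],3],[[0,0,-6],[0,0,0],3],[[-2.7,-4.1,0],[0,0,0],3],[[-2.7,-4.1,0],[0,0,0],3],[[-2.7,-4.1,0],[0,0,0],3],[[-2.7,-4.1,0],[0,0,0],3],[[-2.7,-4.1,0],[0,0,0],3],[[-2.7,-4.1,0],[0,0,0],3]])

```text
clock: 38.38
position: [549.0, 99.6, 253.2]
ee_rot: [-0.001, 1.0, 0.0, -0.001]
contact_force: [0.4, -0.1, -1.6]
gripper_width: 42.1
```

Call:
jog_arm(rows=[[[0,0,0],[0,0,0],3],[[0,0,4],[0,0,0],3],[[0,0,4],[0,0,0],3],[[0,0,1],[0,0,0],3],[[0,0,0],[0,0,0],3],[[0,0,0],[0,0,0],3]])

```text
clock: 39.12
position: [550.0, 101.8, 166.1]
ee_rot: [-0.001, 1.0, 0.001, 0.002]
contact_force: [-1.1, 0.4, -1.4]
gripper_width: 41.8
```

Call:
jog_arm(rows=[[[0,0,1],[0,0,0],3],[[0,0,0.4],[0,0,0],3],[[0,0,0.2],[0,0,0],3],[[0,0,0],[0,0,0],3]])

```text
clock: 39.62
position: [548.9, 101.1, 148.2]
ee_rot: [-0.001, 1.0, -0.0, -0.0]
contact_force: [-0.5, -0.9, -1.5]
gripper_width: 42.0
```

Call:
jog_arm(rows=[[[0,0,0.2],[0,0,0],3],[[0,0,0.15],[0,0,0],3],[[0,0,0.05],[0,0,0],3],[[0,0,0],[0,0,0],3]])

```text
clock: 40.12
position: [549.3, 101.1, 145.2]
ee_rot: [-0.001, 1.0, 0.0, 0.001]
contact_force: [-0.8, -0.6, 3.8]
gripper_width: 41.7
```

Call:
jog_arm(rows=[[[0,0,0],[0,0,0],6],[[0,0,0],[0,0,0],6],[[0,0,-2],[0,0,0],6],[[0,0,-5],[0,0,0],6],[[0,0,-5],[0,0,0],6],[[3,4,0],[0,0,-10],6],[[3,4,0],[0,0,-10],6],[[3,4,0],[0,0,-10],6],[[0,0,0],[0,0,-10],6]])

```text
clock: 41.25
position: [438.2, 203.8, 264.6]
ee_rot: [-0.348, 0.938, 0.0, 0.0]
contact_force: [0.5, -0.9, -0.2]
gripper_width: 59.7
```

```bash
python3 - <<'E'
from h import *
print(arm.read_state()["position"], arm.read_state()["ee_rot"].round(4))
both("14")
a=cv2.imread("pics/top_14.png"); cv2.imwrite("pics/t14c.png",cv2.resize(a[110:270,240:460],None,fx=3.6,fy=3.6,interpolation=cv2.INTER_CUBIC))
E
```

```text
[438.2334194  203.76386139 264.57909308] [-3.478e-01  9.376e-01  4.000e-04  2.000e-04]
```

View pics/side_14.png

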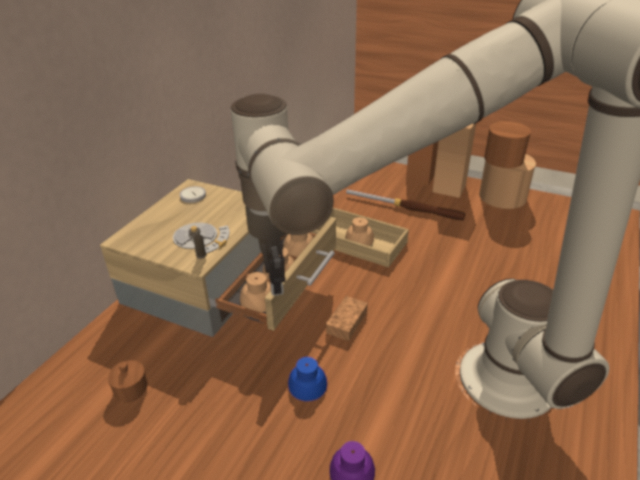

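View pics/t14c.png

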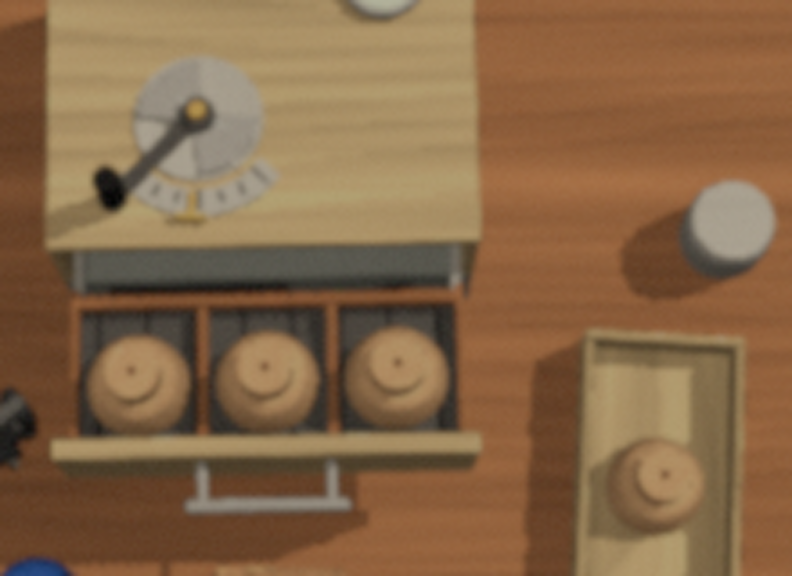

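Three greens stand flat in their bays, the dried one is flat in the crate, and the vent is still shut. Next, the handle.

Call:
jog_arm(rows=[[[0,0,0],[0,0,-10],3],[[0,0,0],[0,0,-10],3],[[0,0,0],[0,0,-10],3],[[0,0,0],[0,0,-10],3],[[0,0,0],[0,0,-10],3],[[5.2,0,0],[0,0,0],3],[[5.2,0,0],[0,0,0],3],[[5.2,0,0],[0,0,0],3],[[5.3,0,0],[0,0,0],3],[[0,0,0],[0,0,0],3]])

```text
clock: 42.6
position: [440.6, -9.8, 264.1]
ee_rot: [-0.704, 0.71, 0.0, -0.0]
contact_force: [0.1, 0.4, 0.1]
gripper_width: 30.3
```

Call:
jog_arm(rows=[[[0,0,4],[0,0,0],3],[[0,0,4],[0,0,0],3],[[0,0,0],[0,0,0],3]])

```text
clock: 42.98
position: [439.1, -7.0, 181.9]
ee_rot: [-0.707, 0.707, 0.002, -0.003]
contact_force: [-0.8, -0.7, 0.1]
gripper_width: 30.1
```

```bash
python3 - <<'E'
from h import *
print(arm.read_state()["position"], arm.read_state()["ee_rot"].round(4))
snap("side","s15",(240,160,440,310),4)
E
```

```text
[439.07060587  -7.01546346 181.88963496] [-0.7071  0.7071  0.0017 -0.0032]
```

View pics/s15.png

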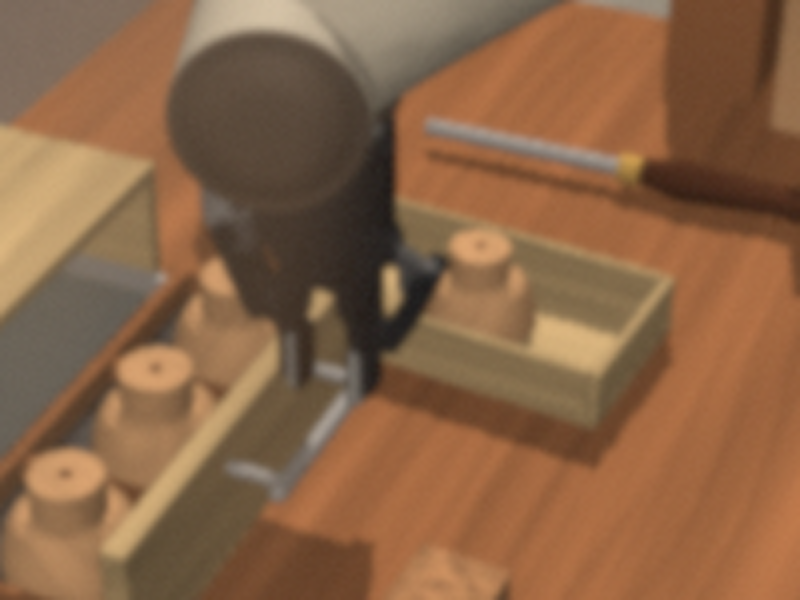

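Call:
jog_arm(rows=[[[0,0,2],[0,0,0],3],[[0,0,2],[0,0,0],3],[[0,0,0.1],[0,0,0],3],[[0,0,0],[0,0,0],3],[[0,0,0],[0,0,0],0.5],[[0,0,0],[0,0,0],0.5],[[0,0,0],[0,0,0],0.5],[[0,0,0],[0,0,0],0.5]])

```text
clock: 44.02
position: [442.1, -6.3, 144.8]
ee_rot: [0.708, -0.706, 0.001, -0.001]
contact_force: [-0.6, 0.4, 6.1]
gripper_width: 8.6
```

Call:
jog_arm(rows=[[[0,-0.6,0],[0,0,0],0.5],[[0,-1.2,0],[0,0,0],0.5],[[-0.02,-1.6,0],[0,0,0],0.5],[[-0.02,-1.6,0],[0,0,0],0.5],[[-0.02,-1.6,0],[0,0,0],0.5],[[-0.02,-1.6,0],[0,0,0],0.5],[[-0.02,-1.6,0],[0,0,0],0.5],[[-0.02,-1.6,0],[0,0,0],0.5],[[-0.02,-1.4,0],[0,0,0],0.5],[[-0.02,-1,0],[0,0,0],0.5]])

```text
clock: 45.28
position: [579.8, -5.0, 144.9]
ee_rot: [0.708, -0.706, 0.001, -0.0]
contact_force: [-1.5, -0.7, 7.0]
gripper_width: 8.7
```

Call:
jog_arm(rows=[[[0,-0.7,0],[0,0,0],0.5],[[0,-0.5,0],[0,0,0],0.5],[[0,-0.3,0],[0,0,0],0.5],[[0,-0.2,0],[0,0,0],0.5],[[0,0,0],[0,0,0],0.5]])

```text
clock: 45.9
position: [594.1, -4.9, 144.9]
ee_rot: [0.708, -0.706, -0.001, 0.002]
contact_force: [-7.2, 1.2, 10.2]
gripper_width: 8.2
```

Call:
jog_arm(rows=[[[0,-0.2,0],[0,0,0],0.5],[[0,0,0],[0,0,0],0.5],[[0,0.2,0],[0,0,0],0.5],[[0,0.15,0],[0,0,0],0.5]])

```text
clock: 46.4
position: [594.0, -4.8, 144.9]
ee_rot: [0.708, -0.706, 0.0, 0.0]
contact_force: [-1.7, -0.8, 4.9]
gripper_width: 8.3
```

Call:
jog_arm(rows=[[[0,0,0],[0,0,0],3],[[0,0,0],[0,0,0],3],[[0,0,-2],[0,0,0],3],[[0,0,-6],[0,0,0],3],[[0,0,-6],[0,0,0],3],[[0,2,-3],[0,0,0],6],[[0,4,0],[0,0,0],6]])

```text
clock: 47.28
position: [535.7, -4.5, 315.6]
ee_rot: [0.708, -0.706, 0.002, -0.002]
contact_force: [-0.5, 0.3, -0.4]
gripper_width: 59.7
```

```bash
python3 - <<'E'
from h import *
print(arm.read_state()["position"])
fs=["t4","top_7","top_10","top_12","top_14"]
a=np.mean([cv2.imread(f"pics/{f}.png").astype(float) for f in fs],0)
c=cv2.resize(a[138:178,270:325].clip(0,255).astype(np.uint8),None,fx=14,fy=14,interpolation=cv2.INTER_CUBIC)
cv2.imwrite("pics/mt.png",c)
np.save("avg_top.npy",a)
fs=["s4","side_7","side_12","side_14"]
a=np.mean([cv2.imread(f"pics/{f}.png").astype(float) for f in fs],0)
cv2.imwrite("pics/ms.png",cv2.resize(a[218:262,170:235].clip(0,255).astype(np.uint8),None,fx=12,fy=12,interpolation=cv2.INTER_CUBIC))
E
```

```text
[535.72911218  -4.53400626 315.56890026]
```

View pics/mt.png

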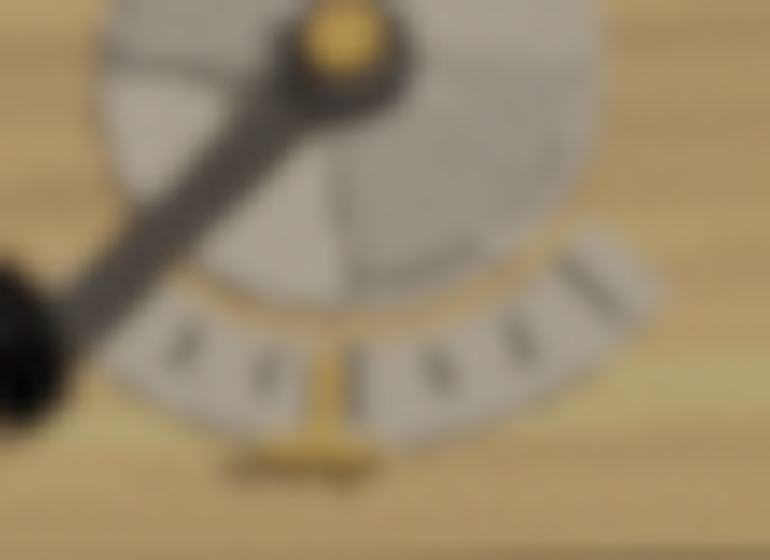

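View pics/ms.png

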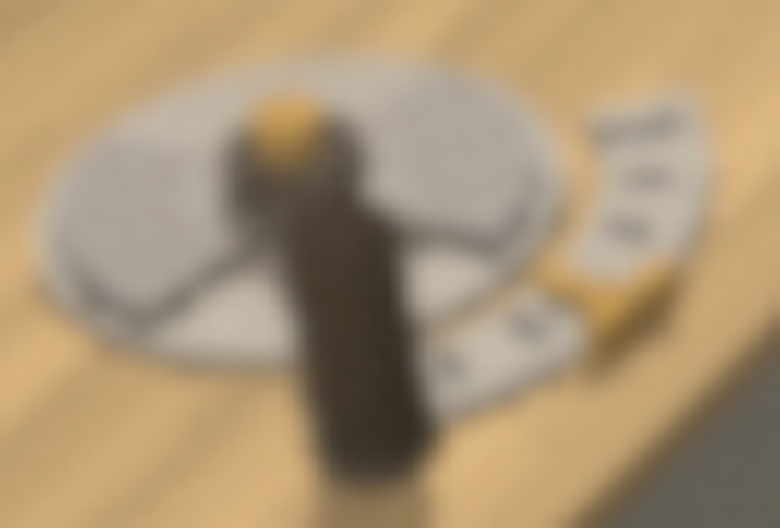

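```bash
python3 - <<'E'
from h import *
from scipy.optimize import least_squares
Z=lambda p:(np.array(p,float)+.5)/14-.5+[270,138]
ticks={15:(182,345),30:(265,370),60:(440,373),75:(520,345)}
def pt(q,r,z,dx,dy,y0=0.0104):
    th=np.radians(135+q)+y0; return [747.2+dx+r*np.cos(th),46.6+dy+r*np.sin(th),z]
def f(p): return np.concatenate([proj("top",pt(a,p[2],187.5,p[0],p[1]))-Z(v) for a,v in ticks.items()])
s=least_squares(f,[0,0,65]); print(s.x,s.fun.round(2))
def g(p): return np.concatenate([proj("top",pt(a,p[2],187.5,p[0],p[1],p[3]))-Z(v) for a,v in ticks.items()])
s2=least_squares(g,[0,0,65,.01]); print(s2.x,s2.fun.round(2))
dx,dy,_=s.x
for v,z in (((330,370),195),((331,400),195),((322,455),195),((322,450),195),((355,375),187.5),((182,345),187.5),((440,373),187.5)):
    w=ray("top",*Z(v),z); d=w[:2]-[747.2+dx,46.6+dy]; print(v,np.hypot(*d).round(1),(np.degrees(np.arctan2(d[1],d[0]))%360-135-.596).round(2))
# brass segmentation, centroid
a=np.load("avg_top.npy")[138:178,270:325].clip(0,255).astype(np.uint8)
big=cv2.resize(a,None,fx=14,fy=14,interpolation=cv2.INTER_CUBIC)
hsv=cv2.cvtColor(big,cv2.COLOR_BGR2HSV)
print(hsv[385,328],hsv[455,322],hsv[455,100],hsv[380,200])
for y in (350,365,380,395,410,440,450,455,460):
    S=hsv[y,200:460,1].astype(int); idx=np.where(S>S.min()+0.6*(S.max()-S.min()))[0]+200; print(y,idx.min(),idx.max(),idx.mean().round(1),S.max(),S.min())
E
```

```text
[ 5.01781174  1.97833955 68.75428102] [ 0.09  0.07 -0.03  0.46 -0.06 -0.04  0.01 -0.49]
[ 5.06116462e+00  2.96925223e-01  6.88065741e+01 -1.63245023e-02] [ 0.11 -0.24 -0.07  0.3  -0.09  0.12  0.05 -0.18]
(330, 370) 67.9 41.74
(331, 400) 74.2 42.15
(322, 455) 85.9 41.27
(322, 450) 84.8 41.23
(355, 375) 66.6 45.56
(182, 345) 68.7 14.73
(440, 373) 68.9 60.12
[ 19 130 165] [ 20 141 150] [ 20  97 176] [ 19  40 161]
350 311 353 332.0 97 38
365 311 346 328.5 116 38
380 311 346 328.5 130 37
395 311 345 328.0 128 36
410 308 345 326.5 123 37
440 287 352 319.5 133 56
450 266 364 315.0 140 77
455 264 368 316.0 142 88
460 263 370 316.5 141 94
```

The marker sits at about q = 41° (between the 30° and 45° ticks). Now I'll regrip the vent lever.

Call:
jog_arm(rows=[[[0,0,0],[0,0,10],6],[[0,0,0],[0,0,10],6],[[0,0,0],[0,0,10],6],[[0,0,0],[0,0,10],6],[[0,0,0],[0,0,10],6],[[0,0,0],[0,0,10],6],[[0,0,0],[0,0,10],6],[[0,0,0],[0,0,10],6],[[0,0,0],[0,0,10],6],[[0,0,0],[0,0,0],6]])

```text
clock: 48.52
position: [534.3, -4.8, 312.9]
ee_rot: [-0.002, 1.0, -0.0, -0.0]
contact_force: [-0.5, -0.2, -0.2]
gripper_width: 60.2
```

Call:
jog_arm(rows=[[[-3.6,2.9,0],[0,0,0],6],[[-3.6,2.9,0],[0,0,0],6],[[-3.6,2.9,0],[0,0,0],6],[[-3.6,2.9,0],[0,0,0],6],[[0,0,0],[0,0,0],6],[[0,0,0],[0,0,0],6]])

```text
clock: 49.28
position: [677.8, 111.4, 312.6]
ee_rot: [-0.002, 1.0, -0.0, -0.001]
contact_force: [-0.2, 0.6, 0.3]
gripper_width: 60.0
```

```bash
python3 - <<'E'
from h import *
print(arm.read_state()["position"], arm.read_state()["ee_rot"].round(4))
snap("side","s16",(100,130,300,280),4)
E
```

```text
[677.83825291 111.37134827 312.61233393] [-2.e-03  1.e+00 -3.e-04 -7.e-04]
```

View pics/s16.png

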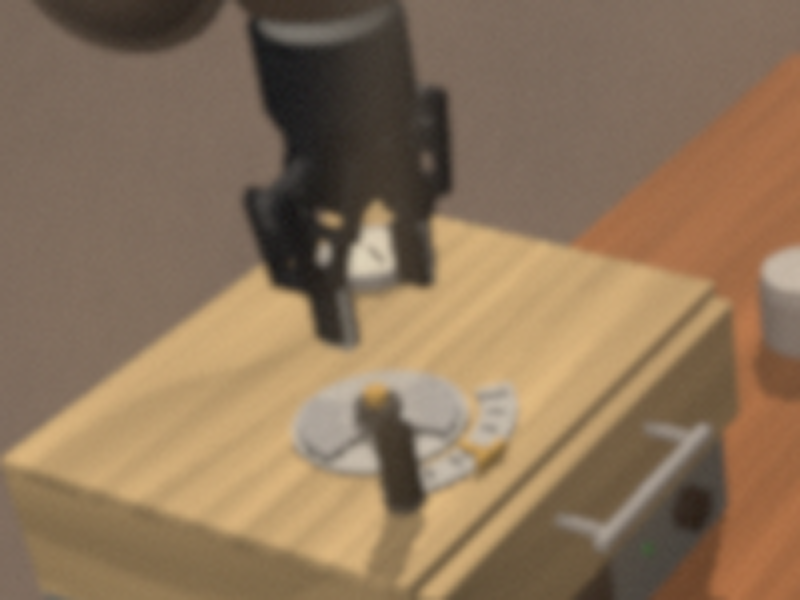

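Call:
jog_arm(rows=[[[-0.25,0.2,3],[0,0,0],6],[[0,0,3],[0,0,0],6],[[0,0,2],[0,0,0],6],[[0,0,1.5],[0,0,0],6],[[0,0,0],[0,0,0],6],[[0,0,0],[0,0,0],2],[[0,0,0],[0,0,0],1.5],[[0,0,0],[0,0,0],1.5],[[0,0,0],[0,0,0],1.5]])

```text
clock: 50.45
position: [681.0, 113.7, 219.7]
ee_rot: [-0.001, 1.0, 0.0, 0.001]
contact_force: [-1.8, 1.2, 4.1]
gripper_width: 20.3
```

Call:
jog_arm(rows=[[[0.6,-0.6,0],[0,0,0],1.5],[[0.54,-0.7,0],[0,0,0],1.5],[[0.45,-0.7,0],[0,0,0],1.5],[[0.36,-0.75,0],[0,0,0],1.5],[[0.3,-0.75,0],[0,0,0],1.5],[[0.25,-0.81,0],[0,0,0],1.5],[[0.16,-0.9,0],[0,0,0],1.5],[[0.12,-0.9,0],[0,0,0],1.5],[[0,0,0],[0,0,0],1.5],[[0,0,0],[0,0,0],1.5]])

```text
clock: 51.7
position: [648.6, 54.0, 219.6]
ee_rot: [-0.003, 1.0, 0.001, -0.004]
contact_force: [-15.0, 6.8, 11.3]
gripper_width: 20.2
```

Call:
jog_arm(rows=[[[0.35,-0.05,0],[0,0,0],1.5],[[0,0,0],[0,0,0],1.5]])

```text
clock: 51.95
position: [648.6, 54.1, 219.6]
ee_rot: [-0.003, 1.0, 0.001, 0.0]
contact_force: [-5.4, 6.9, 6.7]
gripper_width: 20.3
```

Call:
jog_arm(rows=[[[0.1,0.1,0],[0,0,0],1.5],[[0,0,0],[0,0,0],6],[[0,0,0],[0,0,0],6],[[0,0,-4],[0,0,0],6],[[0,0,-5],[0,0,0],6],[[5,-3,0],[0,0,0],6],[[5,-4,0],[0,0,0],6],[[5,-4,0],[0,0,0],6],[[5,-4,0],[0,0,0],6],[[2,-4,0],[0,0,0],6]])

```text
clock: 53.2
position: [429.7, -136.2, 308.6]
ee_rot: [-0.001, 1.0, 0.0, 0.0]
contact_force: [0.8, -1.1, 0.1]
gripper_width: 60.3
```

Call:
jog_arm(rows=[[[0,-5,0],[0,0,0],6],[[0,0,0],[0,0,0],6]])

```text
clock: 53.45
position: [431.6, -187.5, 307.9]
ee_rot: [0.002, 1.0, -0.0, -0.0]
contact_force: [0.2, 0.6, -0.3]
gripper_width: 60.1
```

```bash
cat >> h.py <<'E'
def vent(tag):
    A=np.mean([eyes.get_image("top").astype(float) for _ in range(4)],0)[:,:,::-1]
    B=np.mean([eyes.get_image("side").astype(float) for _ in range(4)],0)[:,:,::-1]
    np.save(f"vt_{tag}.npy",A); np.save(f"vs_{tag}.npy",B)
    u=lambda a:a.clip(0,255).astype(np.uint8)
    cv2.imwrite(f"pics/vt_{tag}.png",cv2.resize(u(A)[138:178,270:325],None,fx=14,fy=14,interpolation=cv2.INTER_CUBIC))
    cv2.imwrite(f"pics/vs_{tag}.png",cv2.resize(u(B)[218:262,170:235],None,fx=12,fy=12,interpolation=cv2.INTER_CUBIC))
    cv2.imwrite(f"pics/vtf_{tag}.png",u(A))
E
python3 - <<'E'
from h import *
print(arm.read_state()["position"])
vent("a")
E
```

```text
[ 431.58587756 -187.52472305  307.90133248]
```

View pics/vt_a.png

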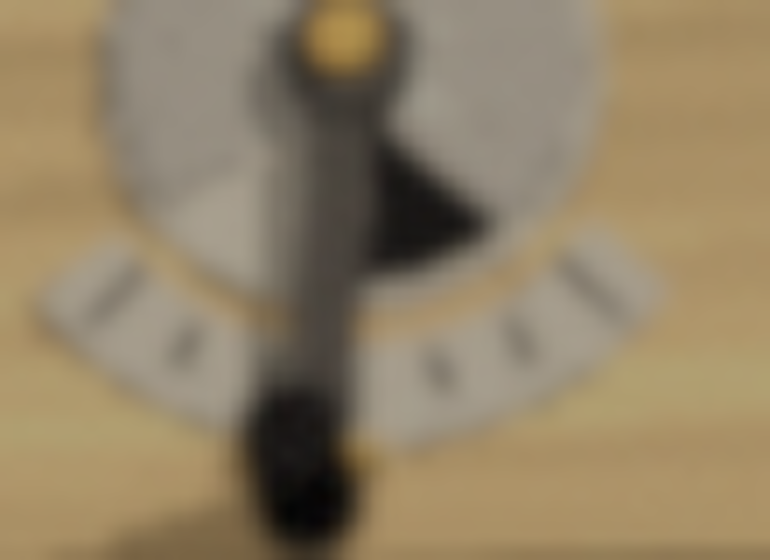

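View pics/vs_a.png

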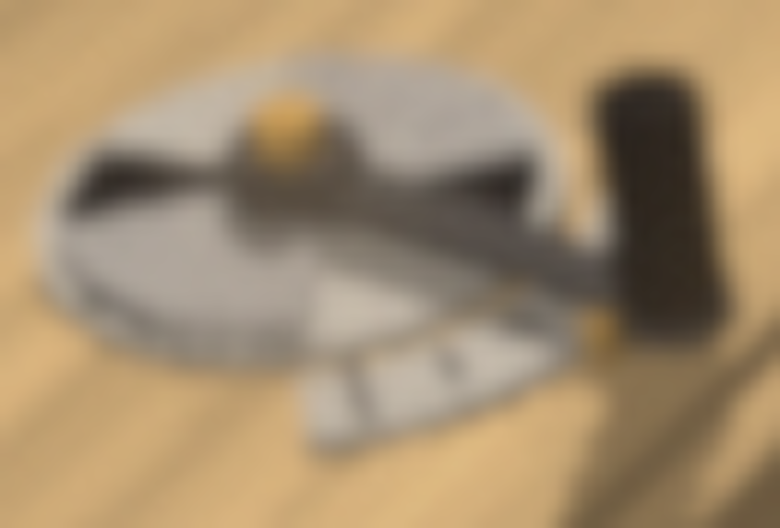

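View pics/vtf_a.png

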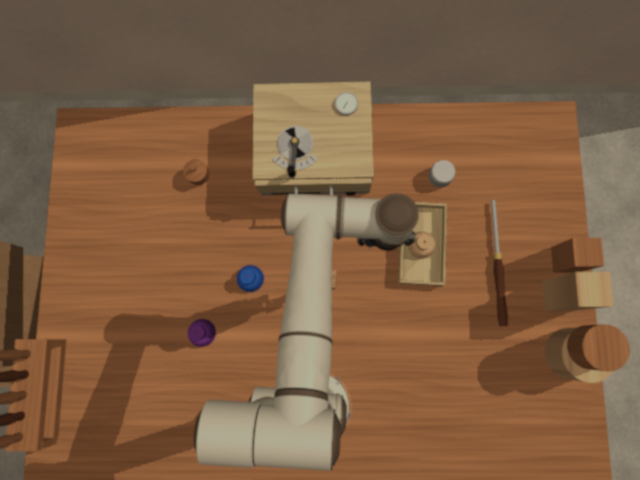

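```bash
python3 - <<'E'
from h import *
def pt(q,r,z,dx=5.02,dy=1.98,y0=0.0104):
    th=np.radians(135+q)+y0; return [747.2+dx+r*np.cos(th),46.6+dy+r*np.sin(th),z]
Z=lambda n,p:((proj(n,p)-((270,138) if n=="top" else (170,218))+.5)*(14 if n=="top" else 12)-.5).round().astype(int).tolist()
for q in (0,36,38,40,42,44):
    print(q,"top: lever r40,r75 z199",Z("top",pt(q,40,199)),Z("top",pt(q,75,199)),"grip bot/top",Z("top",pt(q,95,196)),Z("top",pt(q,95,246)),"| side(uncorr) grip",Z("side",pt(q,95,196,0,0)),Z("side",pt(q,95,246,0,0)))
A=np.load("vt_a.npy")[138:178,270:325].clip(0,255).astype(np.uint8)
g=cv2.cvtColor(cv2.resize(A,None,fx=14,fy=14,interpolation=cv2.INTER_CUBIC),cv2.COLOR_BGR2GRAY).astype(int)
for y in (220,250,280,310,330,350): print(y,[int(v) for v in g[y,230:430:8]])
for y in (430,450,470,490,500): 
    i=np.where(g[y,150:450]<70)[0]+150; print("grip",y,i.min(),i.max(),(i.min()+i.max())/2)
i=np.where(g[:,300]<60)[0]; print(i.min(),i.max())
E
```

```text
0 top: lever r40,r75 z199 [207, 180] [86, 300] grip bot/top [18, 373] [-13, 294] | side(uncorr) grip [385, 443] [345, 224]
36 top: lever r40,r75 z199 [316, 231] [290, 395] grip bot/top [276, 493] [254, 419] | side(uncorr) grip [661, 326] [628, 109]
38 top: lever r40,r75 z199 [323, 231] [302, 396] grip bot/top [292, 495] [270, 420] | side(uncorr) grip [672, 318] [640, 101]
40 top: lever r40,r75 z199 [329, 232] [315, 397] grip bot/top [309, 496] [287, 422] | side(uncorr) grip [683, 309] [652, 92]
42 top: lever r40,r75 z199 [336, 232] [328, 398] grip bot/top [325, 497] [304, 422] | side(uncorr) grip [694, 300] [662, 83]
44 top: lever r40,r75 z199 [343, 232] [341, 398] grip bot/top [341, 497] [321, 423] | side(uncorr) grip [704, 291] [673, 74]
220 [159, 159, 155, 148, 136, 125, 117, 113, 105, 94, 84, 75, 72, 69, 68, 68, 65, 59, 47, 36, 27, 23, 22, 23, 23]
250 [158, 158, 154, 147, 135, 124, 114, 107, 98, 88, 79, 73, 71, 69, 69, 66, 58, 50, 39, 31, 27, 27, 27, 30, 33]
280 [136, 139, 140, 136, 128, 119, 110, 102, 92, 82, 76, 71, 70, 69, 69, 71, 76, 82, 92, 98, 104, 107, 111, 116, 121]
310 [143, 136, 126, 118, 110, 107, 100, 93, 84, 75, 72, 70, 70, 70, 75, 84, 100, 115, 131, 137, 142, 142, 143, 144, 145]
330 [152, 146, 134, 123, 113, 109, 102, 94, 85, 77, 72, 70, 70, 72, 78, 92, 111, 126, 141, 146, 150, 151, 151, 151, 150]
350 [153, 147, 135, 122, 108, 102, 94, 88, 81, 75, 72, 70, 69, 71, 79, 95, 117, 132, 146, 152, 156, 156, 155, 151, 145]
grip 430 246 341 293.5
grip 450 245 342 293.5
grip 470 247 353 300.0
grip 490 251 356 303.5
grip 500 253 355 304.0
69 559
```

```bash
python3 - <<'E'
from h import *
from scipy.optimize import least_squares
Zi=lambda p:(np.array(p,float)+.5)/12-.5+[170,218]
ticks={15:(453,363),30:(530,325),60:(628,228),75:(645,178)}
def pt(q,r,z,dx,dy,y0=0.0104):
    th=np.radians(135+q)+y0; return [747.2+dx+r*np.cos(th),46.6+dy+r*np.sin(th),z]
f=lambda p:np.concatenate([proj("side",pt(a,p[2],187.5,p[0],p[1]))-Zi(v) for a,v in ticks.items()])
s=least_squares(f,[0,0,65]); print(s.x,s.fun.round(2)); dx,dy,_=s.x
Z=lambda p:((proj("side",p)-(170,218)+.5)*12-.5).round().astype(int).tolist()
for q in (38,40,41,42,44):
    th=np.radians(135+q)+.0104; t=np.array([-np.sin(th),np.cos(th),0])
    c=np.array(pt(q,81,195,dx,dy)); print(q,"marker cross ends top",Z(c-12*t),Z(c),Z(c+12*t),"| lever r40,r75",Z(pt(q,40,199,dx,dy)),Z(pt(q,75,199,dx,dy)),"grip",Z(pt(q,95,196,dx,dy)),Z(pt(q,95,246,dx,dy)))
E
python3 - <<'E'
import cv2,numpy as np
a=cv2.imread("pics/ms.png"); b=cv2.imread("pics/vs_a.png")
o=np.hstack([cv2.resize(x[100:400,440:740],None,fx=1.3,fy=1.3) for x in (a,b)]); cv2.imwrite("pics/cmp.png",o)
E
```

```text
[ 2.25029123 -2.15768792 67.188973  ] [-0.09 -0.12 -0.08 -0.05  0.09  0.12  0.08  0.06]
38 marker cross ends top [572, 322] [613, 291] [654, 260] | lever r40,r75 [450, 211] [587, 265] grip [669, 309] [637, 92]
40 marker cross ends top [583, 316] [623, 284] [661, 252] | lever r40,r75 [455, 208] [596, 258] grip [680, 300] [648, 83]
41 marker cross ends top [589, 312] [627, 280] [665, 248] | lever r40,r75 [457, 206] [600, 255] grip [685, 295] [653, 79]
42 marker cross ends top [594, 309] [632, 276] [669, 244] | lever r40,r75 [459, 204] [604, 251] grip [690, 291] [659, 75]
44 marker cross ends top [605, 301] [640, 268] [675, 236] | lever r40,r75 [463, 201] [612, 244] grip [700, 282] [669, 66]
```

View pics/cmp.png

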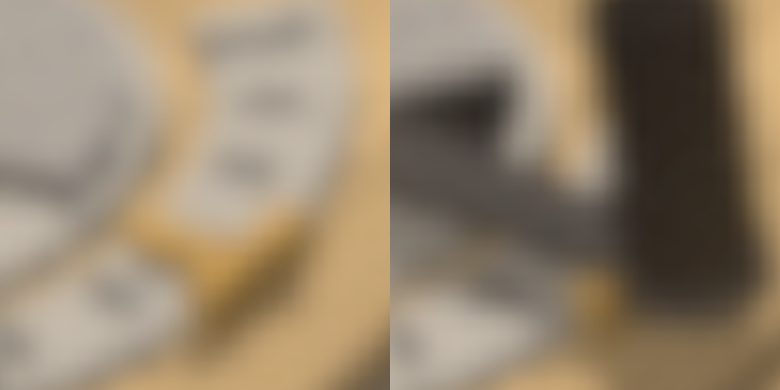

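Both views agree that the lever sits about 1–2° short of the marker: lever ≈ 39.8°, marker ≈ 41.3°. I'll regrip and nudge it about 2.3 mm in -y.

Call:
jog_arm(rows=[[[-3.6,4,0],[0,0,0],6],[[-3.6,4,0],[0,0,0],6],[[-3.6,4,0],[0,0,0],6],[[-3.6,4,0],[0,0,0],6],[[-3.6,4,0],[0,0,0],6],[[-3.7,4.1,0],[0,0,0],6],[[0,0,0],[0,0,0],6],[[0,0,0],[0,0,0],6]])

```text
clock: 54.85
position: [648.7, 57.3, 307.8]
ee_rot: [-0.002, 1.0, -0.0, -0.001]
contact_force: [-0.0, -0.3, 0.9]
gripper_width: 60.1
```

Call:
jog_arm(rows=[[[0,-0.15,3],[0,0,0],6],[[0,0,3],[0,0,0],6],[[0,0,2],[0,0,0],6],[[0,0,0.8],[0,0,0],6],[[0,0,0],[0,0,0],6],[[0,0,0],[0,0,0],6],[[0,0,0],[0,0,0],6]])

```text
clock: 55.72
position: [649.4, 55.3, 221.4]
ee_rot: [-0.001, 1.0, 0.0, 0.001]
contact_force: [-0.3, 1.0, 0.8]
gripper_width: 59.8
```

Shift -1.5 mm in y, then close.

Call:
jog_arm(rows=[[[0,-0.15,0.2],[0,0,0],4],[[0,0,0],[0,0,0],4],[[0,0,0],[0,0,0],1.5],[[0,0,0],[0,0,0],1.5],[[0,0,0],[0,0,0],1.5],[[0,0,0],[0,0,0],1.5]])

```text
clock: 56.48
position: [648.9, 53.8, 218.5]
ee_rot: [-0.001, 1.0, 0.0, 0.0]
contact_force: [0.2, 1.2, 1.7]
gripper_width: 20.4
```

Call:
jog_arm(rows=[[[0,-0.2,0],[0,0,0],1.5],[[0,0,0],[0,0,0],1.5],[[0,0,0],[0,0,0],1.5]])

```text
clock: 56.85
position: [648.9, 52.6, 218.5]
ee_rot: [-0.002, 1.0, 0.001, 0.0]
contact_force: [-2.7, 4.7, 2.5]
gripper_width: 20.1
```

Call:
jog_arm(rows=[[[0,-0.08,0],[0,0,0],1.5],[[0,0,0],[0,0,0],1.5],[[0,0.05,0],[0,0,0],1.5],[[0,0,0],[0,0,0],6],[[0,0,0],[0,0,0],6],[[0,0,-4],[0,0,0],6],[[0,0,-5],[0,0,0],6],[[5,-3,0],[0,0,0],6],[[5,-4,0],[0,0,0],6],[[5,-4,0],[0,0,0],6]])

```text
clock: 58.1
position: [500.1, -58.5, 308.3]
ee_rot: [-0.001, 1.0, -0.0, 0.0]
contact_force: [0.7, -0.7, 0.3]
gripper_width: 60.0
```

Call:
jog_arm(rows=[[[5,-5,0],[0,0,0],6],[[0,-5,0],[0,0,0],6],[[0,-5,0],[0,0,0],6],[[0,0,0],[0,0,0],6]])

```text
clock: 58.6
position: [457.0, -204.3, 308.1]
ee_rot: [0.002, 1.0, -0.0, -0.0]
contact_force: [0.5, 0.6, 0.2]
gripper_width: 60.0
```

```bash
python3 - <<'E'
from h import *
print(arm.read_state()["position"],arm.read_state()["contact_force"])
vent("b")
A=np.load("vt_b.npy")[138:178,270:325].clip(0,255).astype(np.uint8)
g=cv2.cvtColor(cv2.resize(A,None,fx=14,fy=14,interpolation=cv2.INTER_CUBIC),cv2.COLOR_BGR2GRAY).astype(int)
for y in (430,450,470,490,500): 
    i=np.where(g[y,150:450]<70)[0]+150; print("grip",y,i.min(),i.max(),(i.min()+i.max())/2)
print(find("top","green0"),find("top","dry0"))
cv2.imwrite("pics/vsf_b.png",np.load("vs_b.npy").clip(0,255).astype(np.uint8))
E
```

```text
[ 457.04410067 -204.3415301   308.05031742] [0.51493057 0.56647013 0.17820164]
grip 430 259 349 304.0
grip 450 258 354 306.0
grip 470 260 363 311.5
grip 490 263 367 315.0
grip 500 265 367 316.0
[(246.6, 277.0, 0.78), (200.8, 329.1, 0.72), (278.7, 181.6, 0.3)] [(423.4, 244.7, 0.78), (194.3, 171.4, 0.67)]
```

View pics/vt_b.png

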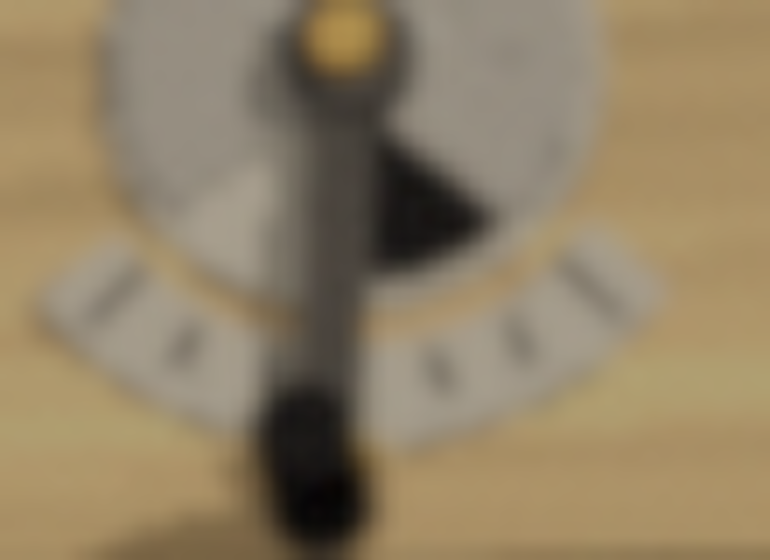

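View pics/vs_b.png

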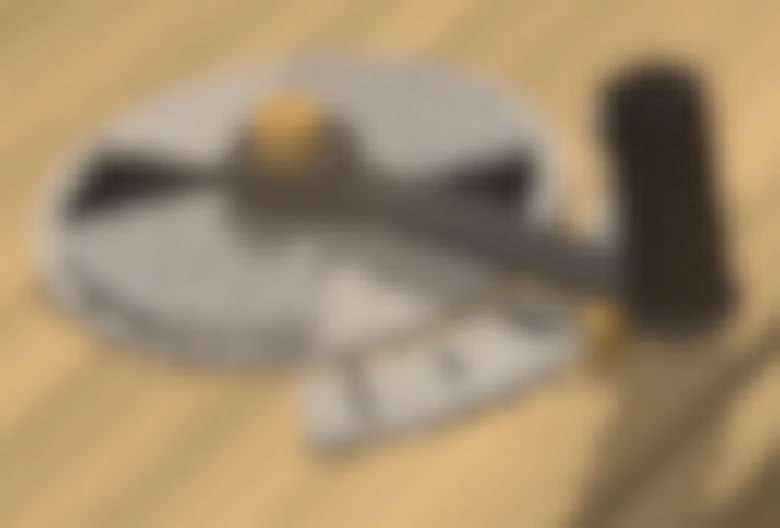

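View pics/vsf_b.png

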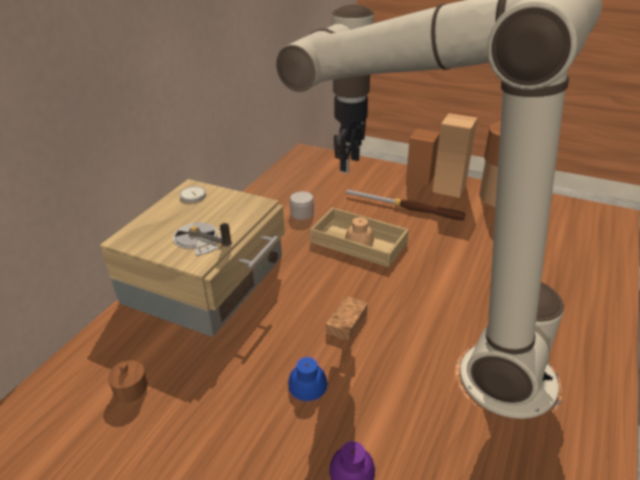

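The lever moved about 1.4° to q ≈ 41.2°, which matches the marker within measurement error. The tray is home, the dried blank is in the crate, and the robot is clear. Handing in.

```bash
python3 - <<'E'
from bench import arm
print(arm.job_done(), arm.read_state()["clock"])
E
```

```text
the job is handed in; nothing more can be done
the job is handed in; nothing more can be done
```

The batch is changed and the job was handed in at about 59 s of the 210 s allowed; it reports no verdict.

- **Vent and tray out:** I swung the lever onto its shut stop, confirmed by no further movement and about 15 N of force. I then pulled the tray out; it moved 155 mm and met its stop.
- **Blanks:** There was one dried blank, in the right bay, and it now stands in the crate. The three green blanks went one to a bay. The camera pictures before the tray was closed showed all of them flat and the lever still shut.
- **Tray home:** I pushed the tray back until the handle was at its starting position (594.0 mm) with contact force. After that the blanks are hidden, so I could not check them again.
- **Vent on the marker:** My first setting came out about 1–1.5° short of the marker, so I regripped the lever and nudged it. My last estimates are lever about 41.2° and marker about 41.3°. Single readings ranged from roughly 40.5° to 42°, so expect about 1° of uncertainty.

The gouge, lidded box, wax tin and sanding block were not touched. No blank was seen knocked out of place at any of my checks.

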